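# Draw the cold plate out of the slide chiller and set it in its holder

## Task

The padded steel cold plate lies flat in the slide chiller's channel, half under the hood, where it cannot be gripped. Press lightly down on the front part of its pad and drag it back towards you until it stops against the low front lip, and while dragging never press with more than 17 N; then pick it up by its steel sides, lay it gently down in the empty holder so that it lies flat between the four corner posts, and let go. Leave the bottle, beaker, jar, timer and marker where they are.

Things in the scene. Friction and masses are not known exactly. Their poses are not given: they have to be found in the camera images.
- plate: steel slab 90 (its x) x 60 (its y) x 12 mm, 0.3 to 0.5 kg, wholly topped by a dark silicone pad 86 x 57 mm whose thickness differs from plate to plate (2 to 12 mm, firm). Origin: centre of the steel's underside. It starts on the chiller's deck, long side along the channel, its front edge 80 to 92 mm from the lip and 43 to 55 mm before the hood. Friction on the deck about 0.45; the pad is grippy (about 1).
- chiller: slide chiller, grey with a low white hood, fixed. Origin: on its channel's centre line, at bench height; x along the channel, -x end towards the robot: the plate is drawn out along -x. Level deck 30 mm above the bench. A plate drawn fully out has its origin at x = -87 mm, y = 0 +- 2 mm.
- chiller_lip (a point): middle of the lip's inner face at deck height (chiller x = -132 mm). The lip is 8 mm thick, 6 mm higher than the deck.
- chiller_mouth (a point): where the channel's side walls begin (chiller x = -52 mm), at deck height. Behind it the channel is 64 mm wide between walls 33 mm thick, their tops 56 mm above the bench, higher than the pad. From here forward to the lip the deck is a tongue only 46 mm wide, without walls: the plate overhangs it by 7 mm on both sides, with free room for fingers beside and down to the bench.
- chiller_hood (a point): middle of the hood's front top edge (chiller x = 3 mm, 91 mm above the bench). The hood is 130 mm wide, its underside 57 mm above the bench; it is 126 mm high from x = 90 to 200 mm.
- holder: low aluminium plate holder, fixed, left or right of the chiller. Origin: centre of its underside. Base 125 (x) x 96 (y) x 6 mm; four L-shaped corner posts 6 mm thick, top 37 mm above the bench, leave 95 (x) x 65 (y) mm between them for the plate. The long sides are open for |x| < 35 mm, down to the base, as room for fingers.
- holder_seat (a point): centre of the holder's level pedestal top, 84 (x) x 44 (y) mm, 30 mm above the bench: the plate's underside centre belongs here, its long side along the holder's x.
- reagent: bystander: brown bottle, 54 mm across, 110 mm high; loose on the bench, to be left alone. Origin: centre of its underside.
- beaker: bystander: glass beaker, 60 mm across, 75 mm high; loose on the bench, to be left alone. Origin: centre of its underside.
- jar: bystander: white jar, 40 mm across, 45 mm high; loose on the bench, to be left alone. Origin: centre of its underside.
- timer: bystander: flat white kitchen-type timer, 50 x 60 x 20 mm; loose on the bench, to be left alone. Origin: centre of its underside.
- marker: bystander: blue marker pen lying down, 100 x 14 x 14 mm; loose on the bench, to be left alone. Origin: centre of its underside.
Things that resemble listed ones, but are neither listed nor needed, are in the scene too. Leave any red or yellow look-alike of the plate alone. Of the things that look like the holder, the larger one is meant.

How it is judged:
On the way:
1. the plate, lying on the deck, has been drawn out until it stands against the front lip (within 4 mm) (x of plate in the frame of chiller between -0.09 and -0.083 m and z of plate in the frame of chiller below 0.032 m and angle between plate's own z axis and vertical below 0.04 rad), for 0.2 s.
At the end, for the whole second after the job is handed in: The plate lies at rest on the holder's pedestal between the four corner posts: centred within 5 mm, its underside 28 to 32 mm above the bench, level within 0.03 rad, its long side along the holder's within 0.09 rad (horizontal distance between plate and holder below 0.005 m and z of plate in the frame of holder between 0.028 and 0.032 m and angle between the x axis of plate and the x axis of holder, either way round below 0.09 rad and angle between plate's own z axis and vertical below 0.03 rad and linear speed of plate below 0.01 m/s); the robot touches nothing.
It fails at once if while it is still more than 5 mm from the lip, the plate is pressed on the chiller with more than 23 N, its own weight (up to 5 N) included (contact force between plate and chiller above 23 N and x of plate in the frame of chiller between -0.082 and 0.02 m).
It fails at once if the plate is pressed on the chiller with more than 45 N (contact force between plate and chiller above 45 N).
It fails at once if the plate is set down on or pushed against the holder with more than 40 N (contact force between plate and holder above 40 N).
It fails at once if the bottle, beaker, jar, timer or marker is moved by more than 20 mm (distance of any of reagent, beaker, jar, timer, marker from where it was at the start of the episode above 0.02 m).
It also fails if it takes over 72 s, if anything falls off the work surface, if the arm or the gripper's body presses on something with over 40 N, if the wrist force passes 120 N, or if a joint passes its speed limit or range.

## Robot

A 7-joint arm with a two-finger parallel gripper is mounted at the origin on the work surface. World frame = base frame: x ahead of the robot, y to its left, z up, the work surface at z = 0. Lengths are in m, angles in rad, forces in N, time in s.
With the tool pointing down it reaches from about 0.4 to 0.85 m from the base axis. Payload 10.4 kg.
Tool frame: the origin (TCP) lies where the fingers leave the gripper's body, on its centre line; the fingertips stand 70 mm ahead of it and the grasp point (between the pads) lies env.tcp_to_grasp ahead of it (env.tcp_to_grasp is the distance from the TCP to the grasp point, in m); x points along the fingers, y is the direction in which the jaws open and shut, and the axes are right-handed (so a half turn about x gives the same grasp; the last joint's range is limited). The gripper opens to 87 mm and grips with 3 to 60 N. Pads are 19 mm wide; open, the fingers measure 117 mm over their backs; the gripper's body (75 mm by 190 mm) begins 51 mm behind the grasp point.
Start: joints at [1.321, 0.332, -0.065, 1.46, 0.022, 1.35, -0.088], TCP at [0.141, -0.609, 0.292] pointing down, gripper open.
Joint ranges: [-2.6, 2.6], [-0.5, 2.12], [-1.47, 1.34], [0.16, 2.42], [-1.27, 4.41], [0.06, 2.06], [-2.6, 2.6]. Speed limits (rad/s): [2.22, 2.22, 2.79, 2.79, 3.14, 3.14, 3.14].

## Interface

Orientations are given as a unit quaternion [x, y, z, w].
In Python, from bench import monitor, read_camera, ticket, spot_in, env gives the robot as it stands.
- The arm moves only by the shell command python3 -m pendant 'ROWS' [OPENING] [FORCE]. ROWS is JSON, a list of rows, each a list of 6 numbers: the shift along the tool's x, y, z in m, then the turn, a rotation vector about the tool's x, y, z in degrees. A call has 1 to 20 rows; each row shifts and turns the commanded pose from where the row before left it, along the tool's axes as they then stand; what a row does not reach is not made up. A row lasts 1/8 s, in which the tool goes at most 62.5 mm and 10.7 degrees, less where a joint would pass 70% of its speed; a pose out of reach is approached as far as the arm can. A call with a gripper value outside its range is refused whole. OPENING is the opening, from 0 (shut) to 1 (fully open), set as the call begins (- or left out, the last holds). The fingers move at their own pace and stop on an object; FORCE is the grip in N (left out, the last holds). Time passes only in rows, so rows that do not move let the fingers close. It gives the time, the measured TCP pose, the force and the opening at its end, in the units of the state.
- monitor.sense(): the state, without advancing time (a new reading comes with each control period).
- read_camera(name): name is "side" or "top" or "wrist"; returns a dict with "pixels" (420x560x3 uint8, red, green, blue), "range_z" (420x560 float32, m along the optical axis (not along the pixel's ray), 0 where there is no reading), "intrinsics" (3x3 intrinsics, pixels), "k1" (the pictures are not rectified: a ray, as slopes to the right and down, at radius r is drawn at 1 + k1 r^2 times it, then the intrinsics apply), "rvec" (rotation vector, rad) and "tvec" (3), from world to camera coordinates, as OpenCV has them. Camera axes: x right, y down, z forward; pixel columns grow to the right and rows downward; lengths in m; the calibration is good to about 2 mm. A picture is of the moment at which its call begins.
- ticket.sign_off(): hands the job in, once; it reports no verdict.
Trained networks look in a picture, given as the dict that the camera call returned (one of the last four; its "shot" number tells which), for a name from the list of things; names that differ only in an ending like _2 or _b are one class to them, and where a whole thing is asked for, a point or a joint stands for the part that bears it (a point fixed in the world has none). Each returns a list of dicts, best first, with "p" (0 to 1); they miss things now and then, are a little off and sometimes report something else, mostly with a low value. They report only what shows in the picture. A call takes as long as a camera call. They do not tell look-alikes from the thing itself.
- spot_in(thing, picture): "xyz" ([x, y, z] in m, in world coordinates, good to about 4 mm: the middle of the surface that is visible of it).
The state is a dict: "time": time; "qpos": joint angles; "dq": joint speeds; "effort": joint torques, N m; "tool_pos": TCP position; "ee_rot": TCP orientation; "ft_force": force on the tool from outside, world axes, zero at the start; "torque": the same for the moment, N m; "grip_width": opening from 0.0 (shut) to 1.0 (fully open).
Only numpy, scipy, OpenCV 4.12 (cv2) and the standard library are available. Lean on these libraries where they do the work, as an engineer would, in place of code of your own. Each camera call takes 0.05 s, during which the arm holds its last target.

## Working session

There is one attempt and no reset: what is moved stays moved. The work goes in short steps, Python scripts to look and compute and a shell command to move; the robot and the scene stay as the last step left them, time stands still between calls to the robot, and variables do not carry over. Pictures are saved under pics/ and viewed, and the job is handed in when it is done.

```bash
ls; mkdir -p pics; cat > h.py <<'E'
import numpy as np, cv2
from scipy.spatial.transform import Rotation as R
from bench import monitor, read_camera, ticket, spot_in, env
def save(p,n): cv2.imwrite('pics/'+n+'.png',p['pixels'][:,:,::-1])
def proj(p,X):
    X=np.atleast_2d(X); Rm=cv2.Rodrigues(np.array(p['rvec'],float))[0]
    c=X@Rm.T+np.array(p['tvec']); s=c[:,:2]/c[:,2:]; r2=(s**2).sum(1,keepdims=True)
    s=s*(1+p['k1']*r2); K=np.array(p['intrinsics']); return s@K[:2,:2].T+K[:2,2]
def ray(p,uv):
    uv=np.atleast_2d(np.array(uv,float)); K=np.array(p['intrinsics'])
    d=np.array([p['k1'],0,0,0],float)
    s=cv2.undistortPoints(uv.reshape(-1,1,2),K,d).reshape(-1,2)
    Rm=cv2.Rodrigues(np.array(p['rvec'],float))[0]
    return -Rm.T@np.array(p['tvec']), np.c_[s,np.ones(len(s))], Rm
def at_z(p,uv,z):
    o,s,Rm=ray(p,uv); d=s@Rm; return o+d*((z-o[2])/d[:,2])[:,None]
def dep(p,uv):
    o,s,Rm=ray(p,uv); uv=np.atleast_2d(np.round(uv).astype(int))
    return o+(s*p['range_z'][uv[:,1],uv[:,0]][:,None])@Rm
def cloud(p):
    v,u=np.mgrid[0:420,0:560]; uv=np.c_[u.ravel(),v.ravel()]
    X=dep(p,uv); X[p['range_z'].ravel()==0]=np.nan; return X.reshape(420,560,3)
E
python3 - <<'E'
from h import *
s=monitor.sense(); print({k:np.round(v,3).tolist() for k,v in s.items()}); print(env.tcp_to_grasp)
for n in ['side','top','wrist']:
    p=read_camera(n); save(p,n+'0')
    print(n,np.array(p['intrinsics']).round(1).tolist(),p['k1'],np.round(p['rvec'],3),np.round(p['tvec'],3))
    for t in ['plate','chiller','chiller_lip','chiller_mouth','chiller_hood','holder','holder_seat','reagent','beaker','jar','timer','marker']:
        for d in spot_in(t,p)[:3]:
            x=np.array(d['xyz']); print(t,round(d['p'],2),x.round(3),proj(p,x).round(0)[0])
E
```

```text
pics
{'time': 0.0, 'qpos': [1.321, 0.333, -0.065, 1.461, 0.022, 1.35, -0.089], 'dq': [-0.002, -0.001, -0.0, 0.001, -0.001, -0.0, -0.001], 'effort': [-0.001, -62.325, 0.025, -38.99, -0.061, 0.04, 0.0], 'tool_pos': [0.14, -0.609, 0.291], 'ee_rot': [-0.702, -0.08, 0.703, -0.079], 'ft_force': [0.044, 0.831, 0.442], 'torque': [-0.034, 0.019, 0.037], 'grip_width': 0.999}
0.051
side [[529.8, 0.0, 281.4], [0.0, 529.8, 213.6], [0.0, 0.0, 1.0]] -0.20619581446644264 [ 2.278 -0.297  0.103] [-0.604  0.114  1.29 ]
plate 0.95 [0.61  0.139 0.013] [265. 180.]
plate 0.76 [0.837 0.156 0.009] [339. 165.]
plate 0.53 [ 0.584 -0.022  0.058] [268. 205.]
chiller 0.98 [ 0.674 -0.087  0.08 ] [310. 209.]
chiller_lip 0.92 [ 0.675 -0.092  0.077] [311. 211.]
chiller_mouth 0.67 [ 0.678 -0.084  0.084] [311. 206.]
chiller_hood 0.85 [ 0.676 -0.086  0.078] [310. 209.]
holder 0.85 [ 0.469 -0.284  0.022] [245. 302.]
holder 0.81 [ 0.55  -0.484  0.016] [306. 372.]
holder_seat 0.88 [ 0.555 -0.485  0.008] [308. 374.]
holder_seat 0.63 [ 0.47  -0.283  0.016] [245. 304.]
reagent 0.76 [0.713 0.289 0.058] [286. 133.]
beaker 0.72 
[... 534 characters left out ...]
_lip 0.83 [ 0.671 -0.045  0.094] [261. 170.]
chiller_mouth 0.86 [ 0.679 -0.045  0.088] [261. 167.]
chiller_hood 0.68 [ 0.673 -0.045  0.093] [261. 169.]
holder 0.8 [ 0.551 -0.469  0.014] [438. 227.]
holder_seat 0.89 [ 0.466 -0.267  0.002] [355. 263.]
holder_seat 0.6 [ 0.548 -0.467  0.017] [438. 228.]
reagent 0.9 [0.717 0.297 0.075] [114. 152.]
beaker 0.9 [ 0.712 -0.326  0.045] [380. 159.]
jar 0.78 [ 0.668 -0.206  0.044] [330. 176.]
jar 0.56 [ 0.674 -0.046  0.092] [261. 168.]
timer 0.63 [0.396 0.099 0.022] [200. 293.]
marker 0.58 [ 0.386 -0.182  0.011] [320. 297.]
wrist [[376.5, 0.0, 285.6], [0.0, 376.5, 209.2], [0.0, 0.0, 1.0]] 0.02811088371647164 [-2.268  1.804  0.269] [-0.624 -0.036  0.393]
```

View pics/side0.png

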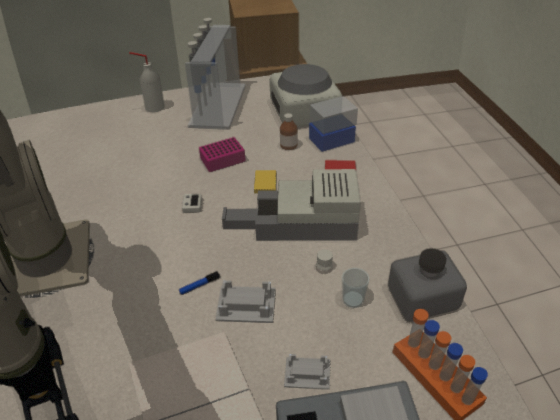

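View pics/top0.png

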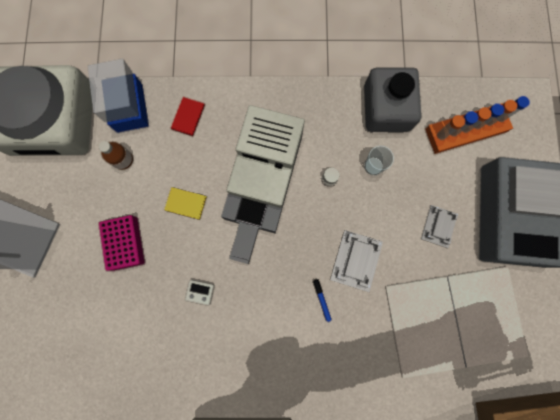

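View pics/wrist0.png

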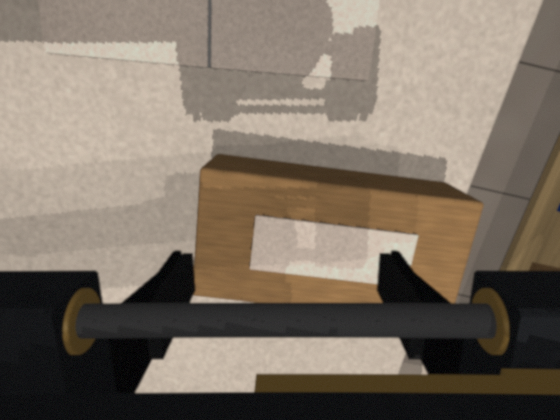

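The top view shows the dark plate at (251,211) in the chiller channel. Its look-alikes are yellow at (186,204) and red at (188,116). There are two holders, the larger at (356,260) and the smaller at (438,226). I choose the dark plate and the larger holder, and check both in close crops.

```bash
python3 - <<'E'
from h import *
p=read_camera('top')
c=p['pixels'][100:300,200:400,::-1]
cv2.imwrite('pics/topcrop.png',cv2.resize(c,(600,600),interpolation=cv2.INTER_CUBIC)[:600,:800])
X=cloud(p)
# heights: hood top
def region(x0,x1,y0,y1,z0,z1):
    m=(X[...,0]>x0)&(X[...,0]<x1)&(X[...,1]>y0)&(X[...,1]<y1)&(X[...,2]>z0)&(X[...,2]<z1); return m
for (z0,z1) in [(0.1,0.14),(0.075,0.1),(0.046,0.064),(0.037,0.046),(0.024,0.037)]:
    m=region(.4,.95,-.16,.1,z0,z1); P=X[m]
    if len(P)<20: print(z0,len(P)); continue
    r=cv2.minAreaRect(P[:,:2].astype(np.float32)); print('chil',z0,len(P),np.median(P[:,2]).round(4),np.round(r[0],4),np.round(r[1],4),round(r[2],2))
for (z0,z1) in [(0.012,0.06),(0.026,0.045),(0.002,0.012)]:
    m=region(.39,.54,-.36,-.18,z0,z1); P=X[m]
    r=cv2.minAreaRect(P[:,:2].astype(np.float32)); print('hold',z0,len(P),np.median(P[:,2]).round(4),np.round(r[0],4),np.round(r[1],4),round(r[2],2))
np.save('topX.npy',X)
E
```

```text
chil 0.1 3019 0.1253 [ 0.7398 -0.0639] [0.1303 0.1184] 74.66
chil 0.075 2282 0.0904 [ 0.6988 -0.0527] [0.1303 0.1914] 74.73
chil 0.046 1309 0.0545 [ 0.6711 -0.0451] [0.1304 0.2432] 74.73
chil 0.037 99 0.0407 [ 0.6158 -0.0677] [0.1066 0.3396] 49.88
chil 0.024 822 0.0299 [ 0.6174 -0.0692] [0.1138 0.3409] 48.97
hold 0.012 1011 0.0299 [ 0.4625 -0.2606] [0.1414 0.16  ] 0.73
hold 0.026 906 0.0302 [ 0.4715 -0.2706] [0.0785 0.1072] 72.8
hold 0.002 1482 0.0055 [ 0.465  -0.2701] [0.1798 0.1498] 89.97
```

View pics/topcrop.png

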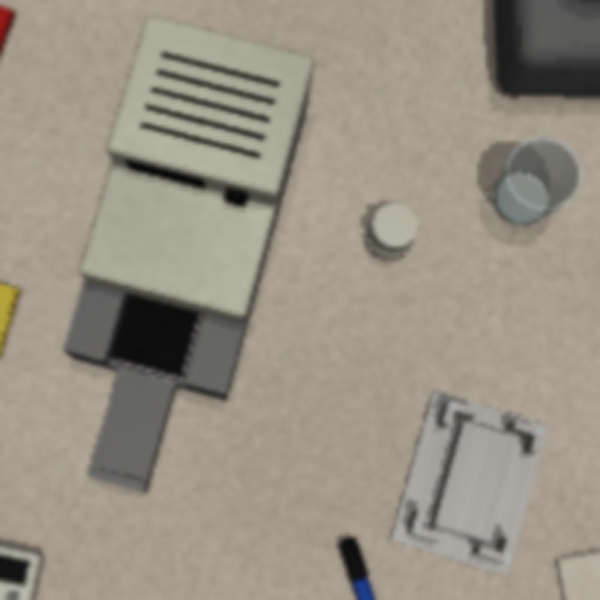

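The crop confirms both: the black plate in the channel at crop (155,335), and the larger four-post holder at crop (470,480). Next I work out the tool axes and the turn needed.

```bash
cat >> h.py <<'E'
def go(pt,yaw,verbose=True):
    "tool x down, tool y at yaw (deg) in world"
    s=monitor.sense(); Rc=R.from_quat(s['ee_rot']); p=np.array(s['tool_pos'])
    a=np.radians(yaw); y=np.array([np.cos(a),np.sin(a),0]); x=np.array([0,0,-1.]); z=np.cross(x,y)
    Rt=R.from_matrix(np.c_[x,y,z])
    print('t',s['time'],'p',p.round(4),'F',np.round(s['ft_force'],2),'w',np.round(s['grip_width'],3))
    print('turn(tool,deg)',np.degrees((Rc.inv()*Rt).as_rotvec()).round(2))
    d=np.array(pt)-p
    print('shift now-axes mm',(Rc.inv().apply(d)*1000).round(1),' target-axes mm',(Rt.inv().apply(d)*1000).round(1))
E
python3 - <<'E'
from h import *
s=monitor.sense(); print(R.from_quat(s['ee_rot']).as_matrix().round(3))
p=read_camera('wrist'); o,_,Rm=ray(p,[0,0]); Rc=R.from_quat(s['ee_rot'])
print('cam in tool',Rc.inv().apply(o-s['tool_pos']).round(3)); print('cam axes(rows) in tool',Rc.inv().apply(Rm).round(2))
go([0.40,-0.255,0.29],74.7); go([0.40,-0.255,0.29],-105.3)
E
```

```text
[[ 0.     0.225 -0.974]
 [-0.    -0.974 -0.225]
 [-1.     0.    -0.   ]]
cam in tool [-0.094 -0.001 -0.081]
cam axes(rows) in tool [[ 0.    1.   -0.  ]
 [-0.29  0.    0.96]
 [ 0.96  0.    0.29]]
t 2.05 p [ 0.1405 -0.609   0.2923] F [-0.09 -0.19  0.13] w 0.999
turn(tool,deg) [-1.5171e+02  1.0000e-02 -0.0000e+00]
shift now-axes mm [   2.3 -286.6 -332.4]  target-axes mm [  2.3 409.9 156.9]
t 2.05 p [ 0.1405 -0.609   0.2923] F [-0.09 -0.19  0.13] w 0.999
turn(tool,deg) [28.29 -0.   -0.  ]
shift now-axes mm [   2.3 -286.6 -332.4]  target-axes mm [   2.3 -409.9 -156.9]
```

```bash
python3 -m pendant '[[0,0,0,9.43,0,0],[0,0,0,9.43,0,0],[0,0,0,9.43,0,0],[0,-0.041,-0.0157,0,0,0],[0,-0.041,-0.0157,0,0,0],[0,-0.041,-0.0157,0,0,0],[0,-0.041,-0.0157,0,0,0],[0,-0.041,-0.0157,0,0,0],[0,-0.041,-0.0157,0,0,0],[0,-0.041,-0.0157,0,0,0],[0,-0.041,-0.0157,0,0,0],[0,-0.041,-0.0157,0,0,0],[0,-0.041,-0.0157,0,0,0],[0,0,0,0,0,0],[0,0,0,0,0,0]]' 0
python3 - <<'E'
from h import *
go([0.40,-0.255,0.29],-105.3)
p=read_camera('wrist'); save(p,'w1'); np.save('w1X.npy',cloud(p))
import pickle; pickle.dump(p,open('w1.pkl','wb'))
q=read_camera('top'); save(q,'t1'); pickle.dump(q,open('t1.pkl','wb'))
for t in ['holder','holder_seat']:
    for d in spot_in(t,p)[:3]: x=np.array(d['xyz']); print(t,d['p'],x,proj(p,x))
E
```

```text
time: 3.92
tool_pos: [0.3998, -0.2554, 0.2923]
ee_rot: [-0.701, 0.094, 0.701, 0.094]
ft_force: [0.1, -0.0, -0.3]
grip_width: 0.005
t 3.925 p [ 0.3998 -0.2554  0.2923] F [ 0.13 -0.05 -0.27] w 0.005
turn(tool,deg) [-0.01  0.   -0.02]
shift now-axes mm [ 2.3 -0.5 -0.1]  target-axes mm [ 2.3 -0.5 -0.1]
holder 0.97 [ 0.4788 -0.2724  0.0107] [[281.59625169  93.70423442]]
holder 0.38 [ 0.5478 -0.0722  0.0344] [[37.95141257 75.65460923]]
holder_seat 0.59 [ 0.4754 -0.2705  0.0054] [[280.69566673  97.81926413]]
```

View pics/w1.png

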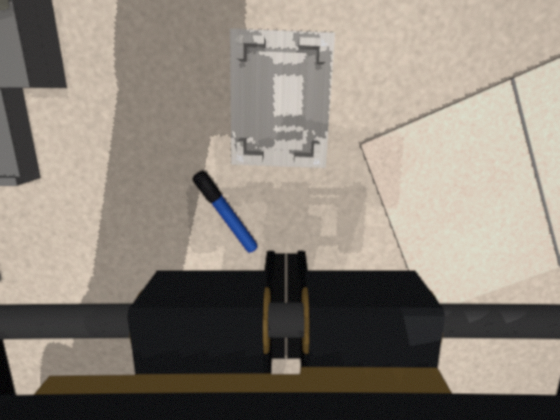

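The wrist view shows the holder at (281,98), nearly square to the tool, with the marker at (225,212) and the chiller at left. I fit the holder pose from depth.

```bash
cat > fit.py <<'E'
from h import *
import pickle
for f in ['w1','t1']:
    p=pickle.load(open(f+'.pkl','rb')); X=cloud(p)
    near=(np.hypot(X[...,0]-.472,X[...,1]+.271)<.085)
    for z0,z1 in [(.0035,.05),(.026,.034)]:
        m=(near&(X[...,2]>z0)&(X[...,2]<z1)).astype(np.uint8)
        n,l,st,_=cv2.connectedComponentsWithStats(m); k=1+np.argmax(st[1:,4]); P=X[l==k]
        P=P[np.isfinite(P[:,0])]
        r=cv2.minAreaRect(P[:,:2].astype(np.float32)); print(f,z0,len(P),np.median(P[:,2]).round(4),np.round(r[0],4),np.round(r[1],4),round(r[2],2))
    print('bench z',np.nanmedian(X[...,2][(np.hypot(X[...,0]-.472,X[...,1]+.271)<.12)&(np.hypot(X[...,0]-.472,X[...,1]+.271)>.09)]))
    c=cv2.resize(p['pixels'][10:190,200:370,::-1] if f=='w1' else p['pixels'][220:300,320:395,::-1],None,fx=4 if f=='w1' else 7,fy=4 if f=='w1' else 7,interpolation=cv2.INTER_CUBIC)
    cv2.imwrite(f'pics/hc_{f}.png',cv2.resize(c,(560,590)))
E
python3 fit.py
```

```text
w1 0.0035 13456 0.0085 [ 0.4722 -0.2689] [0.0959 0.126 ] 72.77
w1 0.026 4712 0.0311 [ 0.472  -0.2688] [0.044  0.0842] 72.59
bench z 0.0012485508441608395
t1 0.0035 1325 0.0175 [ 0.4843 -0.274 ] [0.0979 0.1039] 72.39
t1 0.026 522 0.0297 [ 0.4796 -0.273 ] [0.0449 0.0671] 73.12
bench z 0.6140734428821945
```

View pics/hc_w1.png

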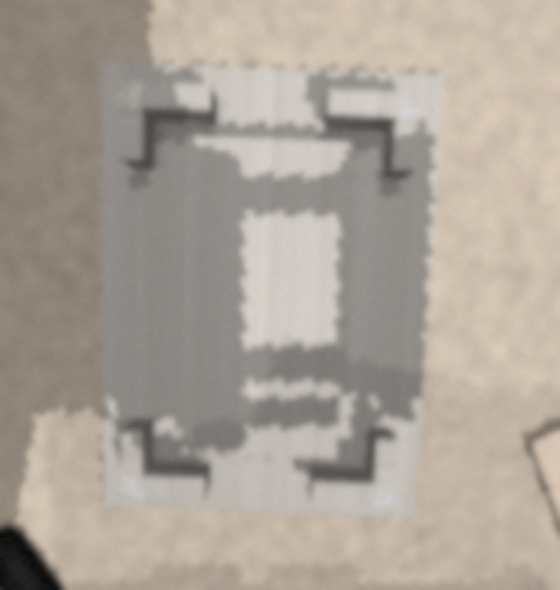

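```bash
python3 - <<'E'
from h import *
go([0.505,0.0,0.29],-105.3)
E
```

```text
t 4.125 p [ 0.3996 -0.2558  0.2922] F [ 0.71 -1.05  0.38] w 0.003
turn(tool,deg) [-0.1   0.   -0.01]
shift now-axes mm [   2.2 -274.7  -33.7]  target-axes mm [   2.2 -274.6  -34.2]
```

```bash
python3 -m pendant '[[0,-0.0392,-0.005,0,0,0],[0,-0.0392,-0.005,0,0,0],[0,-0.0392,-0.005,0,0,0],[0,-0.0392,-0.005,0,0,0],[0,-0.0392,-0.005,0,0,0],[0,-0.0392,-0.005,0,0,0],[0,-0.0392,-0.005,0,0,0],[0,0,0,0,0,0],[0,0,0,0,0,0]]'
cat > fit2.py <<'E'
from h import *
import pickle,sys
def comp(X,m):
    n,l,st,_=cv2.connectedComponentsWithStats(m.astype(np.uint8)); k=1+np.argmax(st[1:,4]); P=X[l==k]; return P[np.isfinite(P[:,0])]
if __name__=='__main__':
    go([0.505,0,.29],-105.3)
    p=read_camera('wrist'); save(p,'w2'); pickle.dump(p,open('w2.pkl','wb')); X=cloud(p)
    for z0,z1 in [(.08,.11),(.115,.14),(.05,.062),(.036,.049),(.027,.035)]:
        P=comp(X,(X[...,2]>z0)&(X[...,2]<z1)&(abs(X[...,1]+.02)<.13)&(X[...,0]>.44))
        r=cv2.minAreaRect(P[:,:2].astype(np.float32)); print(z0,len(P),np.median(P[:,2]).round(4),np.round(r[0],4),np.round(r[1],4),round(r[2],2))
E
python3 fit2.py
```

```text
time: 5.25
tool_pos: [0.5061, -0.0006, 0.292]
ee_rot: [-0.701, 0.095, 0.701, 0.094]
ft_force: [-0.3, 0.6, 0.5]
grip_width: 0.006
t 5.25 p [ 0.5061 -0.0006  0.292 ] F [-0.34  0.65  0.53] w 0.006
turn(tool,deg) [-0.06  0.02 -0.03]
shift now-axes mm [ 2.  -0.3  1.3]  target-axes mm [ 2.  -0.3  1.3]
0.08 11006 0.092 [ 0.6257 -0.0313] [0.1305 0.038 ] 74.69Traceback (most recent call last):
  File "fit2.py", line 9, in <module>
    P=comp(X,(X[...,2]>z0)&(X[...,2]<z1)&(abs(X[...,1]+.02)<.13)&(X[...,0]>.44))
  File "fit2.py", line 4, in comp
    n,l,st,_=cv2.connectedComponentsWithStats(m.astype(np.uint8)); k=1+np.argmax(st[1:,4]); P=X[l==k]; return P[np.isfinite(P[:,0])]
                                                                       ~~~~~~~~~^^^^^^^^^^
    return _wrapfunc(a, 'argmax', axis=axis, out=out, **kwds)
    return bound(*args, **kwds)
ValueError: attempt to get argmax of an empty sequence
```

View pics/w2.png

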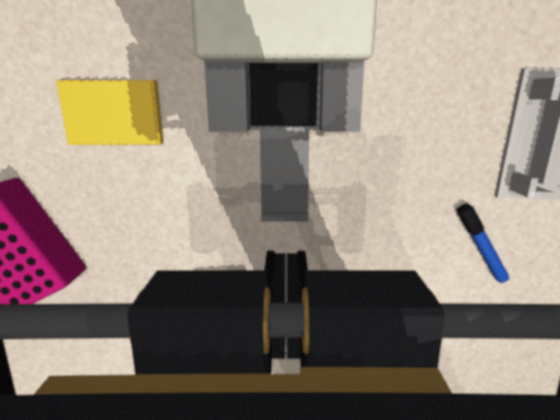

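The view shows the pad at (283,94), the channel walls either side, the tongue down to the lip at (284,218), and the hood edge at row 57.

```bash
cat > fit3.py <<'E'
from fit2 import *
p=pickle.load(open('w2.pkl','rb')); X=cloud(p)
a=np.radians(-15.3); ex=np.array([np.cos(a),np.sin(a)]); ey=np.array([-ex[1],ex[0]])
O=np.array([.6038,-.0267]); C=np.stack([(X[...,:2]-O)@ex,(X[...,:2]-O)@ey,X[...,2]],-1)
print('hood front corners via rect: centre - .019 ->', ((np.array([.6257,-.0313])-O)@ex-.019), (np.array([.6257,-.0313])-O)@ey)
for u in (283,):
    for v in range(50,226,4): print(v,C[v,u].round(4), p['pixels'][v,u])
for v in (94,180): 
    print('row',v)
    for u in range(200,368,4): print(u,C[v,u].round(4), p['pixels'][v,u])
E
python3 fit3.py
```

```text
hood front corners via rect: centre - .019 -> 0.003337623494066525 0.001341855669335804
50 [0.0091 0.0018 0.0938] [227 224 207]
54 [0.0067 0.0019 0.0913] [219 216 195]
58 [0.0042 0.0019 0.0896] [153 151 136]
62 [0.0035 0.002  0.0629] [78 76 70]
66 [0.0011 0.0021 0.0542] [27 27 27]
70 [-0.002   0.0021  0.055 ] [21 22 22]
74 [-0.005   0.0021  0.0543] [22 21 22]
78 [-0.0082  0.0021  0.055 ] [18 19 21]
82 [-0.0113  0.0021  0.0555] [25 25 24]
86 [-0.0144  0.0021  0.0558] [30 31 31]
90 [-0.0176  0.0022  0.0548] [34 33 33]
94 [-0.0208  0.0022  0.0553] [31 30 29]
98 [-0.0239  0.0022  0.0552] [31 31 31]
102 [-0.0272  0.0022  0.0554] [30 30 28]
106 [-0.0304  0.0022  0.0556] [31 31 31]
110 [-0.0336  0.0022  0.0568] [28 28 27]
114 [-0.037   0.0022  0.054 ] [29 30 30]
118 [-0.0403  0.0022  0.0548] [29 28 30]
122 [-0.0436  0.0022  0.0547] [22 25 22]
126 [-0.047   0.0022  0.0545] [75 72 72]
130 [-0.0525  0.0024  0.0306] [102 101  97]
134 [-0.056   0.0024  0.0319] [101 100  98]
138 [-0.0599  0.0024  0.0298] [97 95 93]
142 [-0.0634  0.0024  0.0315] [90 88 88]
146 [-0.067   0.0024  0.032 ] [90 89 88]

[... 3699 characters left out ...]
304 [-0.0996 -0.0177  0.0311] [87 84 85]
308 [-0.1061 -0.0233  0.0019] [155 145 135]
312 [-0.1062 -0.0275  0.0013] [214 199 181]
316 [-0.1062 -0.0316  0.0015] [216 201 183]
320 [-0.106  -0.0357  0.0023] [215 200 183]
324 [-0.1064 -0.04    0.0007] [210 194 178]
328 [-0.1061 -0.0441  0.0021] [210 196 179]
332 [-0.1061 -0.0482  0.002 ] [211 196 180]
336 [-0.1064 -0.0526  0.0007] [206 191 175]
340 [-0.1063 -0.0566  0.0013] [208 193 177]
344 [-0.1063 -0.0608  0.001 ] [210 195 178]
348 [-0.1058 -0.0646  0.0033] [210 196 179]
352 [-0.1065 -0.0693  0.0002] [212 196 179]
356 [-0.1062 -0.0732  0.002 ] [208 193 176]
360 [-0.1062 -0.0773  0.0018] [206 192 175]
364 [-0.1061 -0.0814  0.0024] [209 194 177]
```

```bash
python3 - <<'E'
from h import *
go([0.5733,-0.0170,0.165],-105.3)
E
```

```text
t 5.3 p [ 0.5061 -0.001   0.2921] F [-1.35 -0.32 -0.15] w 0.004
turn(tool,deg) [-0.11  0.01 -0.04]
shift now-axes mm [127.1  -2.5 -69.1]  target-axes mm [127.1  -2.3 -69. ]
```

```bash
python3 -m pendant '[[0,-0.0012,-0.0345,0,0,0],[0,-0.0012,-0.0345,0,0,0],[0.035,0,0,0,0,0],[0.035,0,0,0,0,0],[0.035,0,0,0,0,0],[0.022,0,0,0,0,0],[0,0,0,0,0,0],[0,0,0,0,0,0]]' 0 10
python3 - <<'E'
from h import *
go([0.5733,-0.0170,0.1255],-105.3)
p=read_camera('wrist'); save(p,'w3'); q=read_camera('side'); cv2.imwrite('pics/s3.png',cv2.resize(q['pixels'][120:280,180:400,::-1],None,fx=3,fy=3))
E
```

```text
time: 6.3
tool_pos: [0.5739, -0.0161, 0.1664]
ee_rot: [0.701, -0.095, -0.7, -0.094]
ft_force: [-0.0, -0.5, 0.9]
grip_width: 0.005
t 6.3 p [ 0.5739 -0.0161  0.1664] F [-0.01 -0.51  0.88] w 0.005
turn(tool,deg) [-0.06 -0.08 -0.  ]
shift now-axes mm [40.9  1.   0.4]  target-axes mm [40.9  1.   0.4]
```

View pics/s3.png

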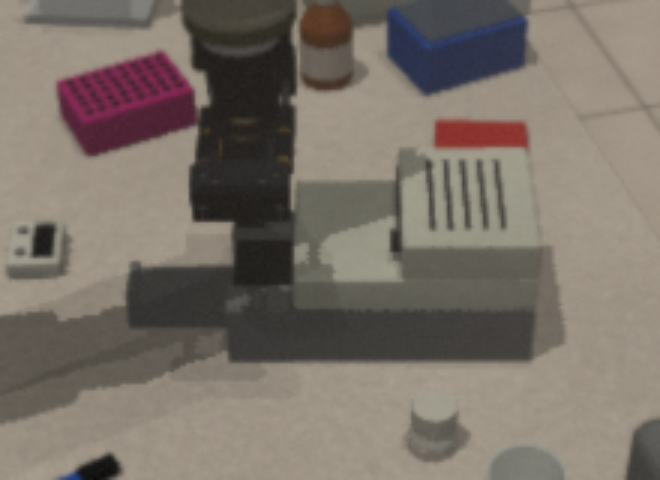

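View pics/w3.png

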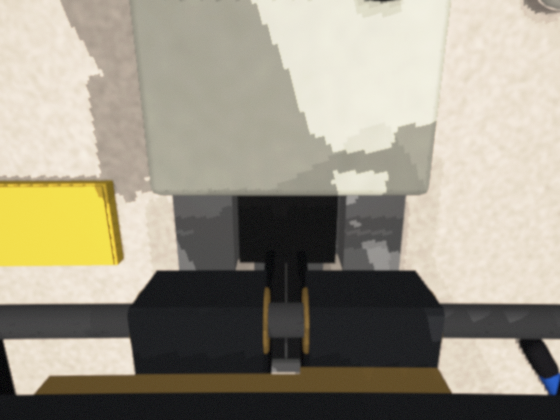

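The fingers stand centred above the front of the pad (around (286,240) in the wrist view), clear of the hood edge at row 190. I descend in small steps.

```bash
python3 -m pendant '[[0.018,0.0005,0,0,0,0],[0.018,0.0005,0,0,0,0],[0,0,0,0,0,0],[0,0,0,0,0,0]]'; python3 -m pendant '[[0.002,0,0,0,0,0],[0.001,0,0,0,0,0],[0,0,0,0,0,0]]'; python3 -m pendant '[[0.0007,0,0,0,0,0],[0,0,0,0,0,0]]'
```

```text
time: 6.9
tool_pos: [0.5733, -0.0162, 0.1292]
ee_rot: [-0.701, 0.094, 0.701, 0.094]
ft_force: [0.4, 0.1, 0.3]
grip_width: 0.011
time: 7.28
tool_pos: [0.5733, -0.0164, 0.1263]
ee_rot: [0.701, -0.094, -0.701, -0.094]
ft_force: [0.1, -0.6, -0.3]
grip_width: 0.006
time: 7.52
tool_pos: [0.5732, -0.0164, 0.1256]
ee_rot: [0.701, -0.094, -0.701, -0.094]
ft_force: [-0.0, 0.4, -0.2]
grip_width: 0.007
```

```bash
python3 -m pendant '[[0.0006,0,0,0,0,0],[0,0,0,0,0,0]]'; python3 -m pendant '[[0.0005,0,0,0,0,0],[0,0,0,0,0,0]]'
```

```text
time: 7.78
tool_pos: [0.5732, -0.0164, 0.1249]
ee_rot: [-0.701, 0.094, 0.701, 0.094]
ft_force: [-0.3, 0.9, 0.3]
grip_width: 0.004
time: 8.02
tool_pos: [0.5732, -0.0164, 0.1244]
ee_rot: [-0.701, 0.094, 0.701, 0.094]
ft_force: [-0.5, 0.2, 0.6]
grip_width: 0.005
```

```bash
python3 -m pendant '[[0.0004,0,0,0,0,0],[0,0,0,0,0,0]]'
```

```text
time: 8.28
tool_pos: [0.5733, -0.0163, 0.1241]
ee_rot: [0.701, -0.094, -0.701, -0.094]
ft_force: [-0.3, -0.0, 0.3]
grip_width: 0.005
```

```bash
python3 -m pendant '[[0.0004,0,0,0,0,0],[0,0,0,0,0,0]]'
```

```text
time: 8.52
tool_pos: [0.5733, -0.0163, 0.124]
ee_rot: [0.701, -0.094, -0.701, -0.094]
ft_force: [-2.4, -0.6, 5.2]
grip_width: 0.004
```

```bash
python3 -m pendant '[[0.0004,0,0,0,0,0],[0,0,0,0,0,0]]'
```

```text
time: 8.78
tool_pos: [0.5733, -0.0163, 0.1239]
ee_rot: [0.701, -0.094, -0.701, -0.094]
ft_force: [-4.3, -0.3, 8.5]
grip_width: 0.002
```

```bash
python3 -m pendant '[[0.0004,0,0,0,0,0],[0,0,0,0,0,0]]'
```

```text
time: 9.02
tool_pos: [0.5733, -0.0163, 0.1239]
ee_rot: [0.701, -0.094, -0.701, -0.094]
ft_force: [-5.2, -0.5, 12.7]
grip_width: 0.006
```

Contact found at TCP z = 0.124, so the pad top is at about 54 mm. Stiffness is about 10 N/mm. I ease off slightly and start dragging along tool +z.

```bash
python3 -m pendant '[[-0.0002,0,0.001,0,0,0],[0,0,0.002,0,0,0],[0,0,0.003,0,0,0],[0,0,0.004,0,0,0]]'; python3 - <<'E'
from h import *
go([.5,0,.124],-105.3)
E
```

```text
time: 9.52
tool_pos: [0.5647, -0.0138, 0.1239]
ee_rot: [0.702, -0.094, -0.7, -0.094]
ft_force: [4.2, -1.5, 5.1]
grip_width: 0.003
t 9.525 p [ 0.5647 -0.0138  0.1239] F [ 4.21 -1.52  5.1 ] w 0.003
turn(tool,deg) [-0.01 -0.18  0.04]
shift now-axes mm [-0.3  3.7 66. ]  target-axes mm [-0.1  3.7 66. ]
```

```bash
python3 -m pendant '[[0.0003,0,0.002,0,0,0],[0.0002,0,0.004,0,0,0],[0,0,0.004,0,0,0]]'
```

```text
time: 9.9
tool_pos: [0.5554, -0.0112, 0.1238]
ee_rot: [0.702, -0.094, -0.699, -0.094]
ft_force: [5.9, -1.4, 8.0]
grip_width: 0.003
```

```bash
python3 -m pendant '[[0.0001,0,0.004,0,0,0],[0,0,0.004,0,0,0],[0,0,0.004,0,0,0],[0,0,0.004,0,0,0]]'; python3 - <<'E'
from h import *
go([.5,0,.124],-105.3)
p=read_camera('wrist'); save(p,'w4')
q=read_camera('side'); cv2.imwrite('pics/s4.png',cv2.resize(q['pixels'][160:260,200:380,::-1],None,fx=4,fy=4))
E
```

```text
time: 10.4
tool_pos: [0.5401, -0.007, 0.1237]
ee_rot: [0.702, -0.094, -0.699, -0.094]
ft_force: [4.9, -1.4, 7.8]
grip_width: 0.003
t 10.4 p [ 0.5401 -0.007   0.1237] F [ 4.93 -1.38  7.76] w 0.003
turn(tool,deg) [-0.01 -0.25  0.05]
shift now-axes mm [-0.4  3.9 40.5]  target-axes mm [-0.3  3.9 40.5]
```

View pics/w4.png

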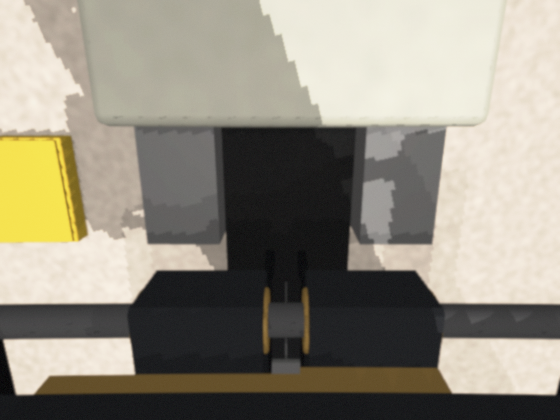

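The pad now reaches from row 125 to under the fingers, so the plate follows the finger. I continue.

```bash
python3 -m pendant '[[0,0,0.004,0,0,0],[0,0,0.004,0,0,0],[0,0,0.004,0,0,0],[0,0,0.004,0,0,0],[0,0,0.004,0,0,0]]'
```

```text
time: 11.12
tool_pos: [0.5208, -0.0017, 0.1237]
ee_rot: [0.702, -0.094, -0.699, -0.094]
ft_force: [6.0, -1.1, 8.8]
grip_width: 0.004
```

```bash
python3 -m pendant '[[0,0,0.004,0,0,0],[0,0,0.004,0,0,0],[0,0,0.004,0,0,0],[0,0,0.004,0,0,0],[0,0,0.002,0,0,0]]'
```

```text
time: 11.75
tool_pos: [0.5034, 0.0031, 0.1237]
ee_rot: [0.702, -0.094, -0.699, -0.094]
ft_force: [6.9, -1.6, 8.2]
grip_width: 0.001
```

```bash
python3 -m pendant '[[0,0,0.003,0,0,0],[0,0,0.002,0,0,0],[0,0,0.002,0,0,0]]'
```

```text
time: 12.12
tool_pos: [0.4968, 0.0049, 0.1237]
ee_rot: [0.702, -0.094, -0.699, -0.094]
ft_force: [5.7, -1.3, 8.1]
grip_width: 0.008
```

```bash
python3 -m pendant '[[0,0,0.002,0,0,0],[0,0,0.002,0,0,0]]';python3 -m pendant '[[0,0,0.002,0,0,0],[0,0,0.001,0,0,0]]'
```

```text
time: 12.38
tool_pos: [0.493, 0.006, 0.1237]
ee_rot: [0.702, -0.094, -0.699, -0.094]
ft_force: [6.4, -1.9, 8.4]
grip_width: 0.001
time: 12.62
tool_pos: [0.4901, 0.0068, 0.1237]
ee_rot: [0.702, -0.094, -0.699, -0.094]
ft_force: [5.6, -2.2, 7.4]
grip_width: 0.006
```

```bash
python3 -m pendant '[[0,0,0.002,0,0,0],[0,0,0.002,0,0,0],[0,0,0,0,0,0]]'; python3 - <<'E'
from h import *
go([.5,0,.124],-105.3)
q=read_camera('side'); cv2.imwrite('pics/s5.png',cv2.resize(q['pixels'][160:260,200:380,::-1],None,fx=4,fy=4,interpolation=cv2.INTER_CUBIC))
E
```

```text
time: 13.0
tool_pos: [0.4861, 0.0079, 0.1237]
ee_rot: [0.702, -0.094, -0.699, -0.094]
ft_force: [4.7, -1.2, 10.2]
grip_width: 0.003
t 13.0 p [0.4861 0.0079 0.1237] F [ 4.73 -1.16 10.2 ] w 0.003
turn(tool,deg) [-0.   -0.24  0.05]
shift now-axes mm [ -0.2   3.9 -15.5]  target-axes mm [ -0.3   3.9 -15.5]
```

View pics/s5.png

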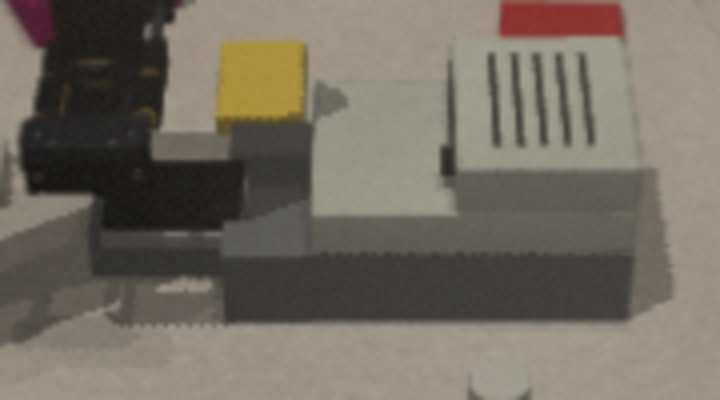

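```bash
python3 -m pendant '[[-0.005,0,0,0,0,0],[-0.03,0,0,0,0,0],[-0.04,0,0,0,0,0],[-0.04,0,0,0,0,0],[-0.03,0,0,0,0,0],[0,0,0,0,0,0],[0,0,0,0,0,0]]' 1
cat > fit4.py <<'E'
from fit2 import *
go([.52,-.004,.10],-105.3)
p=read_camera('wrist'); save(p,'w5'); pickle.dump(p,open('w5.pkl','wb')); X=cloud(p)
a=np.radians(-15.3); ex=np.array([np.cos(a),np.sin(a)]); ey=np.array([-ex[1],ex[0]])
O=np.array([.6042,-.0254]); C=np.stack([(X[...,:2]-O)@ex,(X[...,:2]-O)@ey,X[...,2]],-1)
near=(abs(C[...,0]+.087)<.075)&(abs(C[...,1])<.05)
for z0,z1 in [(.048,.062),(.038,.062),(.034,.062)]:
    dark=p['pixels'].max(2)<60 if z0==.048 else True
    P=comp(C,near&(C[...,2]>z0)&(C[...,2]<z1)&dark)
    r=cv2.minAreaRect(P[:,:2].astype(np.float32)); print(z0,len(P),np.median(P[:,2]).round(4),np.round(r[0],4),np.round(r[1],4),round(r[2],2),P.min(0).round(4),P.max(0).round(4))
E
python3 fit4.py
```

```text
time: 13.92
tool_pos: [0.4837, 0.0079, 0.2664]
ee_rot: [-0.7, 0.094, 0.702, 0.094]
ft_force: [-0.3, 0.4, -0.9]
grip_width: 0.717
t 13.925 p [0.4837 0.0079 0.2664] F [-0.28  0.44 -0.89] w 0.717
turn(tool,deg) [ 0.    0.11 -0.03]
shift now-axes mm [166.3   1.8 -38.5]  target-axes mm [166.4   1.9 -38.2]
0.048 7367 0.0549 [-0.0854  0.0009] [0.056  0.0853] 89.76 [-0.128  -0.0273  0.0519] [-0.0429  0.0291  0.0576]
0.038 7930 0.0549 [-0.0872  0.001 ] [0.0602 0.0951] 89.8 [-0.1347 -0.0292  0.038 ] [-0.0398  0.0312  0.0576]
0.034 9820 0.055 [-0.0762  0.0104] [0.1284 0.0791] 0.07 [-0.1403 -0.0292  0.0344] [-0.012   0.05    0.0593]
```

View pics/w5.png

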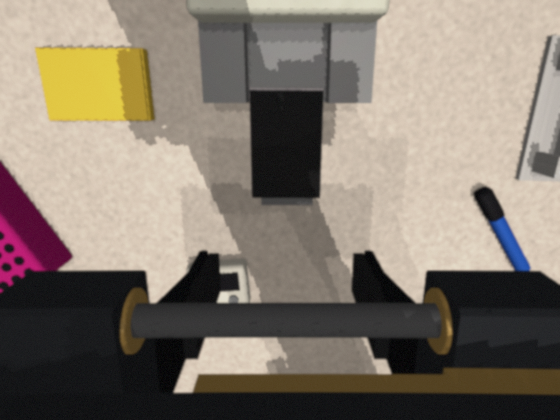

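The plate is out on the tongue, pad at (286,145), with the lip at row 200 just under its front edge. I take a closer crop of the gap.

```bash
python3 - <<'E'
from fit2 import *
p=pickle.load(open('w5.pkl','rb'))
c=p['pixels'][175:215,235:340,::-1].astype(float)*1.8
cv2.imwrite('pics/w5c.png',cv2.resize(np.clip(c,0,255).astype(np.uint8),None,fx=7,fy=7,interpolation=cv2.INTER_NEAREST))
a=np.radians(-15.3); ex=np.array([np.cos(a),np.sin(a)]); ey=np.array([-ex[1],ex[0]]);O=np.array([.6042,-.0254])
for xc,z in [(-.132,.036),(-.140,.036),(-.130,.054),(-.132,.042),(-.132,.030)]: print(xc,z,proj(p,np.r_[O+xc*ex+0.0*ey,z+.0012]))
for v in range(188,210): print(v,p['pixels'][v,275],p['pixels'][v,290],end=' | ')
q=read_camera('side'); cv2.imwrite('pics/s6.png',cv2.resize(q['pixels'][170:250,215:315,::-1],None,fx=7,fy=7,interpolation=cv2.INTER_CUBIC))
E
```

```text
-0.132 0.036 [[286.71183786 196.67408497]]
-0.14 0.036 [[286.69971224 205.32081718]]
-0.13 0.054 [[286.78155811 199.98686162]]
-0.132 0.042 [[286.73318763 198.47612771]]
-0.132 0.03 [[286.69120988 194.93283733]]
188 [17 16 16] [17 16 16] | 189 [18 18 19] [18 18 19] | 190 [19 20 17] [17 16 17] | 191 [18 21 20] [13 17 14] | 192 [19 18 18] [17 19 18] | 193 [18 15 18] [19 21 21] | 194 [18 20 18] [20 19 19] | 195 [16 13 16] [16 15 16] | 196 [24 26 23] [26 26 25] | 197 [38 38 37] [40 40 39] | 198 [56 56 54] [57 56 55] | 199 [65 65 65] [65 64 64] | 200 [67 67 66] [70 69 68] | 201 [70 69 66] [67 67 66] | 202 [67 67 66] [70 68 67] | 203 [72 70 69] [71 70 68] | 204 [85 82 79] [84 80 77] | 205 [103  96  90] [100  94  87] | 206 [118 110 101] [116 108  99] | 207 [122 112 103] [118 111 101] | 208 [122 113 103] [119 110 101] | 209 [119 110 102] [117 109 100] |
```

View pics/w5c.png

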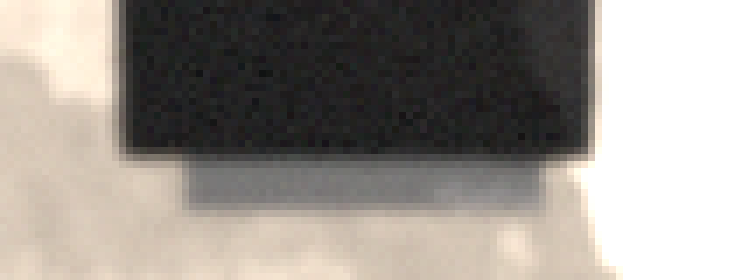

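View pics/s6.png

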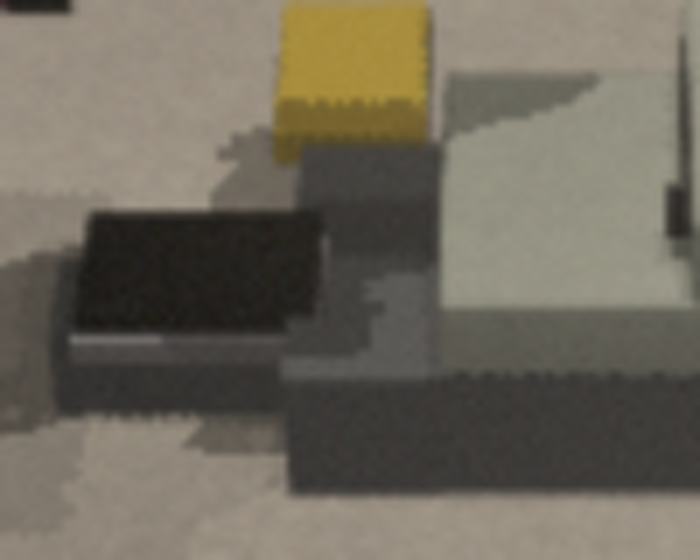

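The visible lip strip is about 7.4 px where full contact should leave 5.3 px, and the last horizontal force was plain deck friction. The plate may be 1–2 mm short of the lip, so I press and drag once more until the force shows a stop.

```bash
python3 - <<'E'
from h import *
a=np.radians(-15.3); ex=np.array([np.cos(a),np.sin(a)]);O=np.array([.6042,-.0254])
t=O-.100*ex; go([*t,.126],-105.3)
E

```

```text
t 14.025 p [0.4837 0.0079 0.2662] F [-0.39 -0.02 -0.6 ] w 0.809
turn(tool,deg) [ 0.01  0.14 -0.03]
shift now-axes mm [140.1   0.3 -25.3]  target-axes mm [140.2   0.3 -25. ]
```

```bash
python3 -m pendant '[[0.02,0,-0.0125,0,0,0],[0.03,0,-0.0125,0,0,0],[0.03,0,0,0,0,0],[0.025,0,0,0,0,0],[0.02,0,0,0,0,0],[0.01,0,0,0,0,0],[0.003,0,0,0,0,0],[0,0,0,0,0,0],[0,0,0,0,0,0]]' 0; python3 - <<'E'
from h import *
go([.5,0,.124],-105.3)
E
```

```text
time: 15.15
tool_pos: [0.509, 0.0013, 0.1301]
ee_rot: [0.701, -0.094, -0.7, -0.094]
ft_force: [-0.7, -0.0, 0.7]
grip_width: 0.021
t 15.15 p [0.509  0.0013 0.1301] F [-0.67 -0.03  0.66] w 0.021
turn(tool,deg) [ 0.   -0.06  0.  ]
shift now-axes mm [6.1 3.6 8.3]  target-axes mm [6.1 3.6 8.3]
```

```bash
python3 -m pendant '[[0.003,0,0,0,0,0],[0.002,0,0,0,0,0],[0.0005,0,0,0,0,0],[0,0,0,0,0,0]]'; python3 -m pendant '[[0.0006,0,0,0,0,0],[0,0,0,0,0,0]]'; 
```

```text
time: 15.65
tool_pos: [0.5086, 0.0013, 0.124]
ee_rot: [-0.701, 0.094, 0.701, 0.094]
ft_force: [-2.2, 0.1, 3.1]
grip_width: 0.004
time: 15.9
tool_pos: [0.5086, 0.0013, 0.124]
ee_rot: [-0.701, 0.094, 0.701, 0.094]
ft_force: [-4.9, 0.3, 10.4]
grip_width: 0.004
```

```bash
python3 -m pendant '[[0,0,0.001,0,0,0],[0.0002,0,0.001,0,0,0],[0,0,0,0,0,0]]'; python3 -m pendant '[[0.0003,0,0.001,0,0,0],[0,0,0,0,0,0]]'
```

```text
time: 16.27
tool_pos: [0.5079, 0.0015, 0.124]
ee_rot: [0.702, -0.094, -0.7, -0.094]
ft_force: [3.8, -1.5, 5.8]
grip_width: 0.005
time: 16.52
tool_pos: [0.5074, 0.0018, 0.124]
ee_rot: [0.702, -0.094, -0.699, -0.094]
ft_force: [4.7, -2.2, 6.2]
grip_width: 0.005
```

```bash
python3 -m pendant '[[0,0,0.001,0,0,0],[0,0,0,0,0,0]]'; python3 -m pendant '[[0,0,0.001,0,0,0],[0,0,0,0,0,0]]'
```

```text
time: 16.77
tool_pos: [0.5064, 0.0021, 0.1239]
ee_rot: [0.702, -0.094, -0.699, -0.094]
ft_force: [4.2, -1.9, 6.1]
grip_width: 0.004
time: 17.02
tool_pos: [0.5055, 0.0025, 0.124]
ee_rot: [0.702, -0.094, -0.699, -0.094]
ft_force: [5.3, -1.6, 6.0]
grip_width: 0.011
```

```bash
python3 -m pendant '[[0.0005,0,0,0,0,0],[0,0,0.001,0,0,0],[0,0,0,0,0,0]]'
```

```text
time: 17.4
tool_pos: [0.5051, 0.0026, 0.1239]
ee_rot: [0.703, -0.094, -0.699, -0.094]
ft_force: [6.2, -1.5, 9.4]
grip_width: 0.004
```

```bash
 python3 -m pendant '[[0,0,0.001,0,0,0],[0,0,0.001,0,0,0],[0,0,0,0,0,0]]'
```

```text
time: 17.77
tool_pos: [0.5032, 0.0032, 0.1239]
ee_rot: [0.703, -0.094, -0.699, -0.094]
ft_force: [7.2, -2.6, 8.9]
grip_width: 0.006
```

Horizontal force now reaches 0.86 of the press, above deck friction, so the finger slips on the pad with the plate held by the lip. I lift and check.

```bash
python3 -m pendant '[[-0.005,0,0,0,0,0],[-0.03,0,0.01,0,0,0],[-0.04,0,0.01,0,0,0],[-0.04,0,0,0,0,0],[-0.03,0,0,0,0,0],[0,0,0,0,0,0],[0,0,0,0,0,0]]' 1
sed -i 's/w5/w6/g' fit4.py; python3 fit4.py; python3 - <<'E'
from fit2 import *
p=pickle.load(open('w6.pkl','rb'))
c=p['pixels'][160:230,225:345,::-1].astype(float)*1.8
cv2.imwrite('pics/w6c.png',cv2.resize(np.clip(c,0,255).astype(np.uint8),None,fx=6,fy=6,interpolation=cv2.INTER_NEAREST))
a=np.radians(-15.3); ex=np.array([np.cos(a),np.sin(a)]); ey=np.array([-ex[1],ex[0]]);O=np.array([.6042,-.0254])
for xc,z in [(-.132,.036),(-.140,.036),(-.130,.054),(-.132,.042)]: print(xc,z,proj(p,np.r_[O+xc*ex,z+.0012]))
v0=int(proj(p,np.r_[O-.132*ex,.036])[0,1])
for v in range(v0-6,v0+14): print(v,p['pixels'][v,270:300,0].mean().round(0),end=' | ')
E
```

```text
time: 18.65
tool_pos: [0.4809, 0.0088, 0.2664]
ee_rot: [-0.7, 0.094, 0.701, 0.094]
ft_force: [-0.1, -0.2, -0.6]
grip_width: 0.721
t 18.65 p [0.4809 0.0088 0.2664] F [-0.1  -0.19 -0.61] w 0.721
turn(tool,deg) [ 0.01  0.1  -0.03]
shift now-axes mm [166.3   1.9 -41.4]  target-axes mm [166.4   2.  -41.1]
0.048 7444 0.055 [-0.087   0.0012] [0.0566 0.0856] 89.97 [-0.1298 -0.0271  0.0522] [-0.0442  0.0295  0.0576]
0.038 7936 0.0549 [-0.0881  0.0012] [0.06   0.0937] 89.7 [-0.1349 -0.029   0.038 ] [-0.0411  0.0313  0.0576]
0.034 9741 0.055 [-0.0761  0.0105] [0.079  0.1282] 89.93 [-0.1403 -0.029   0.0345] [-0.012   0.05    0.0597]
-0.132 0.036 [[286.83883767 193.6181116 ]]
-0.14 0.036 [[286.8253204  202.30834401]]
-0.13 0.054 [[286.91285195 196.76064937]]
-0.132 0.042 [[286.8614449  195.36916082]]
187 19.0 | 188 19.0 | 189 19.0 | 190 19.0 | 191 20.0 | 192 19.0 | 193 19.0 | 194 21.0 | 195 29.0 | 196 47.0 | 197 61.0 | 198 67.0 | 199 68.0 | 200 72.0 | 201 84.0 | 202 101.0 | 203 114.0 | 204 118.0 | 205 119.0 | 206 118.0 |
```

View pics/w6c.png

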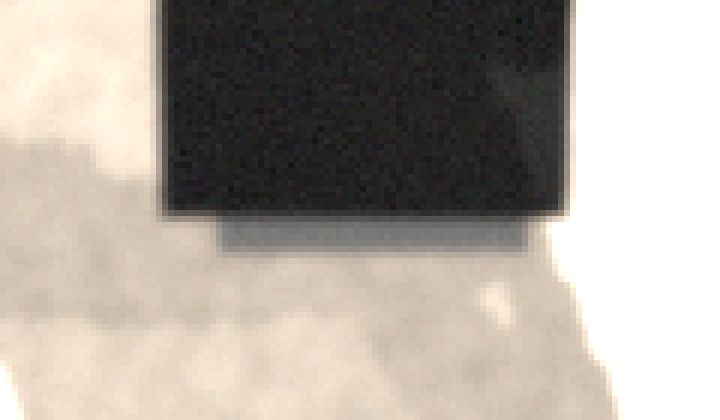

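The visible strip is now 6 px and the fit gives x = −0.087 m in the chiller frame. The finger travelled 5.6 mm while the plate moved only 1.6 mm, so the plate is stopped at the lip. Now the grasp.

```bash
python3 - <<'E'
from h import *
a=np.radians(-15.3); ex=np.array([np.cos(a),np.sin(a)]); ey=np.array([-ex[1],ex[0]]);O=np.array([.6042,-.0254])
t=O-.087*ex+.0012*ey; print(t); go([*t,.086],-105.3)
E

```

```text
[ 0.52060015 -0.00128558]
t 18.7 p [0.4809 0.0087 0.2661] F [ 0.95 -0.5  -0.12] w 0.762
turn(tool,deg) [ 0.01  0.13 -0.02]
shift now-axes mm [180.   -0.9 -41.4]  target-axes mm [180.1  -0.8 -41. ]
```

```bash
python3 -m pendant '[[0,-0.0004,-0.0205,0,0.06,0],[0,-0.0004,-0.0205,0,0.06,0],[0.03,0,0,0,0,0],[0.03,0,0,0,0,0],[0.03,0,0,0,0,0],[0,0,0,0,0,0]]' 1; python3 - <<'E'
from h import *
go([.5206,-.0013,.086],-105.3)
p=read_camera('wrist'); save(p,'w7')
E
```

```text
time: 19.45
tool_pos: [0.5196, -0.0013, 0.1745]
ee_rot: [-0.699, 0.094, 0.702, 0.094]
ft_force: [-0.6, 0.4, 0.3]
grip_width: 1.002
t 19.45 p [ 0.5196 -0.0013  0.1745] F [-0.56  0.39  0.28] w 1.002
turn(tool,deg) [ 0.03  0.23 -0.04]
shift now-axes mm [88.5 -0.3 -1.3]  target-axes mm [88.5 -0.3 -0.9]
```

View pics/w7.png

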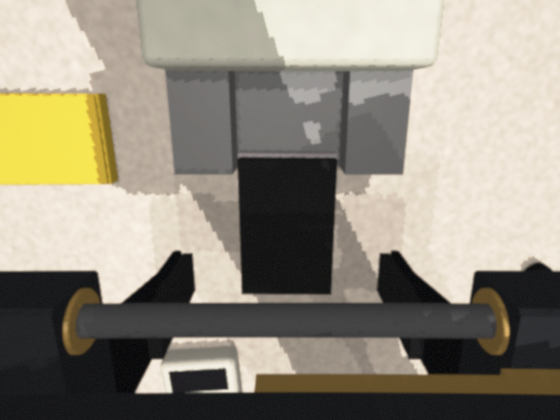

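The plate at column 286 is centred between the fingers. I descend to grasp height.

```bash
python3 -m pendant '[[0.03,0,-0.0005,0,0.1,0],[0.03,0,-0.0005,0,0.1,0],[0.02,0,0,0,0,0],[0.0085,0,0,0,0,0],[0,0,0,0,0,0]]'; python3 - <<'E'
from h import *
go([.5206,-.0013,.086],-105.3)
E
```

```text
time: 20.12
tool_pos: [0.523, -0.0017, 0.0892]
ee_rot: [0.703, -0.094, -0.699, -0.094]
ft_force: [-0.1, 0.2, -0.4]
grip_width: 1.001
t 20.125 p [ 0.523  -0.0017  0.0892] F [-0.14  0.15 -0.4 ] w 1.001
turn(tool,deg) [ 0.   -0.32  0.  ]
shift now-axes mm [3.1 0.3 2.5]  target-axes mm [3.2 0.3 2.5]
```

```bash
python3 -m pendant '[[0,0,0.001,0,0,0],[0,0,0,0,0,0]]'; python3 - <<'E'
from h import *
go([.5206,-.0013,.086],-105.3)
E
```

```text
time: 20.38
tool_pos: [0.5222, -0.0015, 0.0896]
ee_rot: [0.703, -0.094, -0.698, -0.094]
ft_force: [0.2, 1.0, -0.1]
grip_width: 1.0
t 20.375 p [ 0.5222 -0.0015  0.0896] F [ 0.18  1.01 -0.15] w 1.0
turn(tool,deg) [ 0.   -0.39  0.  ]
shift now-axes mm [3.6 0.3 1.6]  target-axes mm [3.6 0.3 1.6]
```

```bash
python3 -m pendant '[[0.0036,0,0.0016,0,-0.36,0],[0,0,0,0,0,0],[0,0,0,0,0,0]]'; python3 - <<'E'
from h import *
go([.5206,-.0013,.086],-105.3)
E
```

```text
time: 20.75
tool_pos: [0.5203, -0.0011, 0.0852]
ee_rot: [-0.701, 0.094, 0.701, 0.094]
ft_force: [-0.5, 0.2, -0.0]
grip_width: 1.004
t 20.75 p [ 0.5203 -0.0011  0.0852] F [-0.46  0.17 -0.  ] w 1.004
turn(tool,deg) [-0.    0.04 -0.  ]
shift now-axes mm [-0.8  0.1 -0.3]  target-axes mm [-0.8  0.1 -0.3]
```

Level and in place. I close with 30 N.

```bash
python3 -m pendant '[[0,0,0,0,0,0],[0,0,0,0,0,0],[0,0,0,0,0,0],[0,0,0,0,0,0],[0,0,0,0,0,0],[0,0,0,0,0,0]]' 0 30; python3 - <<'E'
from h import *
go([.5203,-.0011,.0852],-105.3)
E
```

```text
time: 21.5
tool_pos: [0.5203, -0.0012, 0.0853]
ee_rot: [-0.701, 0.094, 0.701, 0.094]
ft_force: [-0.1, -0.7, 0.7]
grip_width: 0.682
t 21.5 p [ 0.5203 -0.0012  0.0853] F [-0.12 -0.67  0.73] w 0.682
turn(tool,deg) [-0.    0.03 -0.02]
shift now-axes mm [ 0.1 -0.1  0.1]  target-axes mm [ 0.1 -0.1  0.1]
```

```bash
python3 -m pendant '[[-0.005,0,0,0,0,0],[-0.015,0,0,0,0,0],[-0.03,0,0,0,0,0],[-0.03,0,0,0,0,0],[-0.03,0,0,0,0,0],[0,0,0,0,0,0],[0,0,0,0,0,0]]'; python3 - <<'E'
from h import *
go([.4721,-.2689,.195],-107.3)
p=read_camera('wrist'); save(p,'w8')
E
```

```text
time: 22.38
tool_pos: [0.5197, -0.0011, 0.1944]
ee_rot: [-0.7, 0.094, 0.702, 0.094]
ft_force: [-0.3, 0.6, -5.5]
grip_width: 0.685
t 22.375 p [ 0.5197 -0.0011  0.1944] F [-0.26  0.61 -5.54] w 0.685
turn(tool,deg) [ 2.01  0.12 -0.03]
shift now-axes mm [ -0.5 270.9 -24.7]  target-axes mm [ -0.6 269.8 -34.2]
```

View pics/w8.png

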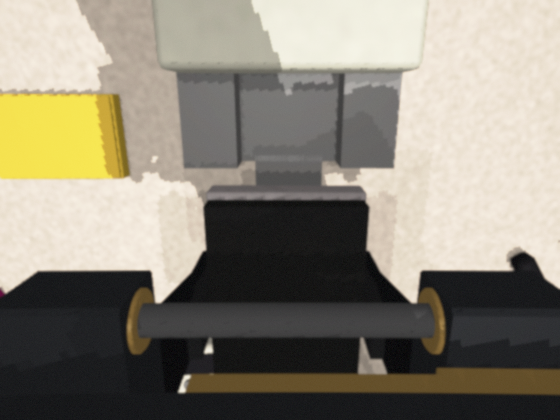

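The plate is held level and weighs about 5 N. I carry it over to the holder.

```bash
python3 -m pendant '[[0,0,0,2,0,0],[0,0.015,-0.002,0,0,0],[0,0.03,-0.004,0,0,0],[0,0.035,-0.0045,0,0,0],[0,0.035,-0.0045,0,0,0],[0,0.035,-0.0045,0,0,0],[0,0.035,-0.0045,0,0,0],[0,0.035,-0.0045,0,0,0],[0,0.03,-0.0035,0,0,0],[0,0.0198,-0.0022,0,0,0],[0,0,0,0,0,0],[0,0,0,0,0,0]]'; python3 - <<'E'
from h import *
go([.4721,-.2689,.09],-107.3)
p=read_camera('wrist'); save(p,'w9')
import pickle; pickle.dump(p,open('w9.pkl','wb'))
q=read_camera('top'); cv2.imwrite('pics/t9.png',cv2.resize(q['pixels'][220:310,310:410,::-1],None,fx=6,fy=6,interpolation=cv2.INTER_CUBIC))
E
```

```text
time: 23.92
tool_pos: [0.4731, -0.2679, 0.1951]
ee_rot: [-0.699, 0.106, 0.699, 0.106]
ft_force: [-0.3, 0.5, -4.8]
grip_width: 0.685
t 23.925 p [ 0.4731 -0.2679  0.1951] F [-0.29  0.53 -4.8 ] w 0.685
turn(tool,deg) [0.07 0.05 0.04]
shift now-axes mm [105.1   1.4   0.6]  target-axes mm [105.1   1.3   0.6]
```

View pics/w9.png

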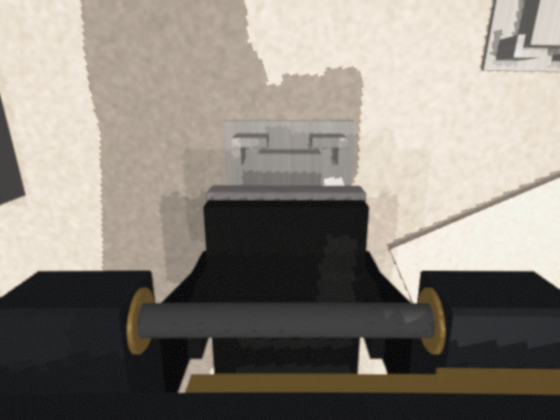

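The plate is held above the holder, whose rear posts show at (250,145) and (330,145). I measure plate and holder in this same picture, in the tool frame, to cancel calibration error.

```bash
cat > fit9.py <<'E'
from fit2 import *
f=sys.argv[1]; p=pickle.load(open(f+'.pkl','rb')); s=monitor.sense(); Rc=R.from_quat(s['ee_rot']); X=cloud(p)
T=Rc.inv().apply((X-np.array(s['tool_pos'])).reshape(-1,3)).reshape(X.shape)  # tool frame; tool -z = forward
F=np.stack([T[...,1],-T[...,2]],-1)  # right, forward
g=cv2.cvtColor(p['pixels'],cv2.COLOR_RGB2GRAY)
def rect(m,name):
    n,l,st,_=cv2.connectedComponentsWithStats(m.astype(np.uint8)); k=1+np.argmax(st[1:,4]); P=F[l==k]
    r=cv2.minAreaRect(P.astype(np.float32)); print(name,len(P),np.median(X[l==k][:,2]).round(4),'c',np.round(r[0],4),np.round(r[1],4),round(r[2],2),'R/F min',P.min(0).round(4),'max',P.max(0).round(4)); return l==k
zp=s['tool_pos'][2]-.0553   # steel underside
near=(abs(F[...,0])<.09)&(F[...,1]>0)&(F[...,1]<.1)
z=X[...,2]
rect(near&(z>.0035)&(z<.045),'holder')
rect(near&(z>.027)&(z<.033),'pedestal')
rect(near&(z>.034)&(z<.042),'posts')
rect(near&(z>zp+.004)&(z<zp+.035),'plate+pad')
rect(near&(z>zp+.018)&(z<zp+.03)&(abs(F[...,0])<.04),'pad')
E
python3 fit9.py w9
```

```text
holder 8328 0.0081 c [0.0017 0.0378] [0.0488 0.096 ] 89.99 R/F min [-0.0463  0.0134] max [0.0497 0.0622]
pedestal 2056 0.0311 c [0.0017 0.0303] [0.0225 0.0441] 89.92 R/F min [-0.0203  0.019 ] max [0.0238 0.0415]
posts 535 0.0381 c [0.0285 0.0437] [0.0182 0.0235] 89.61 R/F min [0.0168 0.0345] max [0.0403 0.0528]
plate+pad 20597 0.1647 c [-0.0002  0.024 ] [0.0441 0.0872] 89.75 R/F min [-0.0439  0.0018] max [0.0433 0.0461]
pad 17198 0.1649 c [-0.0005  0.0242] [0.08   0.0413] 2.17 R/F min [-0.04    0.0024] max [0.04  0.044]
```

View pics/t9.png

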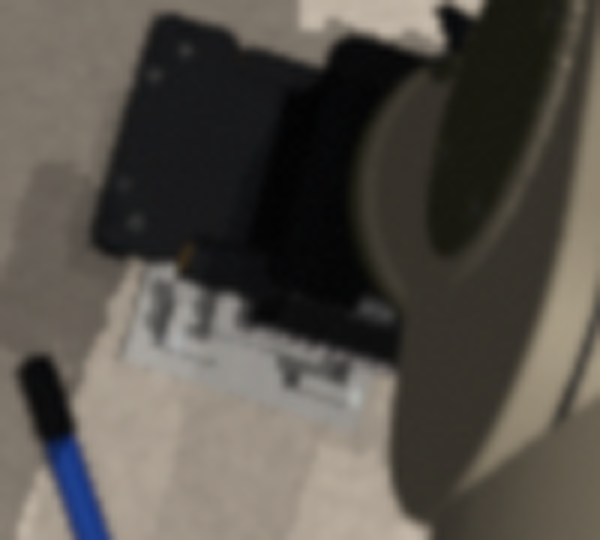

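```bash
cat >> fit9.py <<'E'
v=np.argmax  # plate centre from rear strip
m=near&(z>zp+.006)&(z<zp+.035)
for lo,hi in [(.036,.040),(.040,.043)]:
    P=F[m&(F[...,1]>lo)&(F[...,1]<hi)]; print('strip',lo,P[:,0].min().round(4),P[:,0].max().round(4),'mid',((P[:,0].min()+P[:,0].max())/2).round(4))
for r in (188,192,205,215,225): 
    row=g[r,180:400].astype(int); 
    d=np.diff(cv2.GaussianBlur(g[r:r+1,180:400].astype(np.float32),(5,1),0)[0]); print(r,180+np.argmin(d[:60]),180+160+np.argmax(d[160:]))
for zz,ff in [(zp,.045),(zp+.012,.045),(zp+.0237,.043)]:
    w=s['tool_pos']+Rc.apply([[0.0,-.030,-ff],[0,.030,-ff]]); w[:,2]=zz; print('model edge F',ff,proj(p,w).round(1).tolist())
E
python3 fit9.py w9 | tail -10; python3 - <<'E'
import cv2
c=cv2.imread('pics/w9.png')[110:240,190:385]; cv2.imwrite('pics/w9c.png',cv2.resize(cv2.convertScaleAbs(c,alpha=1.6),None,fx=4,fy=4,interpolation=cv2.INTER_NEAREST))
E
```

```text
strip 0.036 -0.029 0.028 mid -0.0005
strip 0.04 -0.0307 0.0294 mid -0.0006
188 209 361
192 200 364
205 204 367
215 203 368
225 204 367
model edge F 0.045 [[212.8, 185.2], [361.1, 185.1]]
model edge F 0.045 [[206.8, 192.6], [367.2, 192.6]]
model edge F 0.043 [[200.4, 206.6], [373.8, 206.6]]
```

View pics/w9c.png

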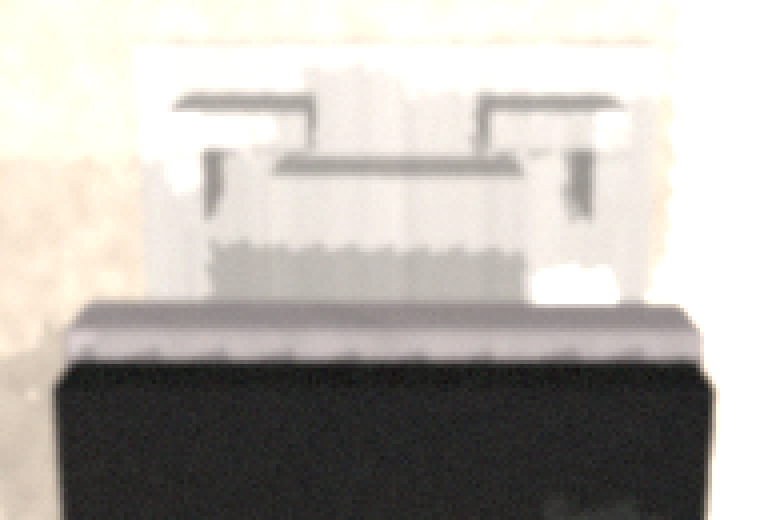

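The plate sits centred in the tool: its rear bottom corners at (213,185) and (362,185) match the model. The holder lies about 1.8 mm to tool +y. I correct that, descend to just above the posts and re-check.

```bash
python3 -m pendant '[[0.01,0.0018,0.0004,0,0,0],[0.025,0,0,0,0,0],[0.025,0,0,0,0,0],[0.02,0,0,0,0,0],[0.007,0,0,0,0,0],[0,0,0,0,0,0],[0,0,0,0,0,0]]'; python3 - <<'E'
from h import *
go([.4721,-.2689,.0853],-107.3)
p=read_camera('wrist'); save(p,'w10')
import pickle; pickle.dump(p,open('w10.pkl','wb'))
c=p['pixels'][110:240,190:385,::-1]; cv2.imwrite('pics/w10c.png',cv2.resize(cv2.convertScaleAbs(c,alpha=1.4),None,fx=4,fy=4,interpolation=cv2.INTER_NEAREST))
q=read_camera('side'); cv2.imwrite('pics/s10.png',cv2.resize(q['pixels'][240:340,180:320,::-1],None,fx=5,fy=5,interpolation=cv2.INTER_CUBIC))
E
python3 fit9.py w10
```

```text
time: 24.9
tool_pos: [0.4724, -0.2706, 0.1091]
ee_rot: [0.699, -0.106, -0.699, -0.106]
ft_force: [-0.2, -0.7, -4.8]
grip_width: 0.685
t 24.9 p [ 0.4724 -0.2706  0.1091] F [-0.17 -0.73 -4.79] w 0.685
turn(tool,deg) [ 0.01 -0.04 -0.02]
shift now-axes mm [23.8 -1.6  0.8]  target-axes mm [23.8 -1.5  0.8]
holder 10596 0.0078 c [-0.0016  0.0311] [0.0619 0.0962] 89.96 R/F min [-0.0497  0.0001] max [0.0465 0.0621]
pedestal 467 0.0307 c [-0.0016  0.0405] [0.044  0.0019] 0.04 R/F min [-0.0236  0.0395] max [0.0204 0.0415]
posts 1101 0.038 c [-0.0283  0.0436] [0.0184 0.0236] 89.77 R/F min [-0.0401  0.0345] max [-0.0165  0.0528]
plate+pad 20636 0.0787 c [-0.0006  0.0241] [0.0441 0.0872] 89.64 R/F min [-0.0443  0.0019] max [0.0429 0.0462]
pad 17183 0.0788 c [0.0001 0.0244] [0.0396 0.08  ] 89.46 R/F min [-0.04    0.0044] max [0.04   0.0442]
strip 0.036 -0.0293 0.0276 mid -0.0008
strip 0.04 -0.0307 0.0291 mid -0.0008
188 209 361
192 206 364
205 203 367
215 203 368
225 204 367
model edge F 0.045 [[213.5, 185.6], [361.6, 185.6]]
model edge F 0.045 [[207.6, 193.0], [367.7, 193.0]]
model edge F 0.043 [[201.3, 207.0], [374.4, 207.0]]
```

View pics/w10c.png

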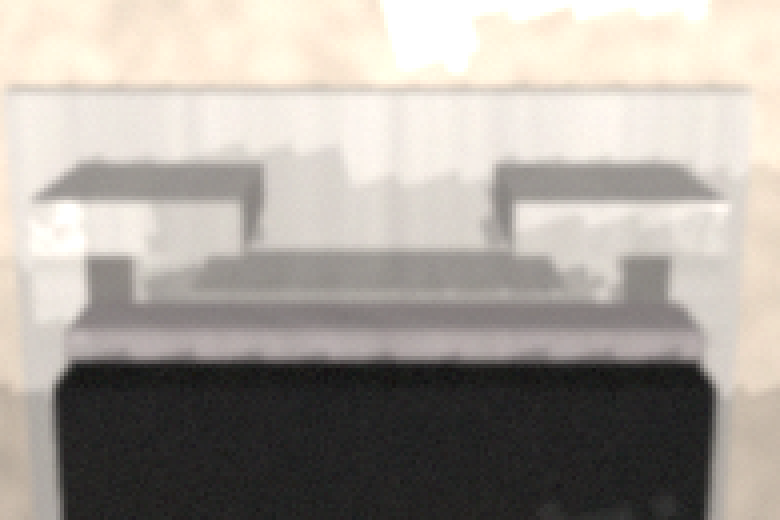

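View pics/s10.png

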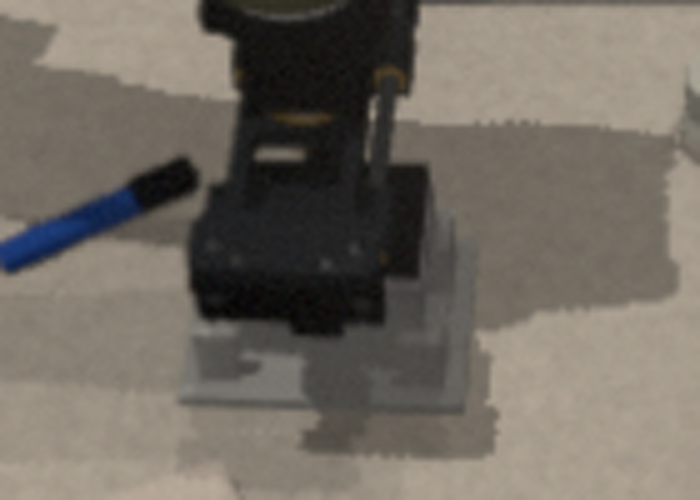

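```bash
python3 -m pendant '[[0.006,-0.0014,0.0006,0,0,0],[0,0,0,0,0,0],[0,0,0,0,0,0],[0,0,0,0,0,0]]'; python3 - <<'E'
from h import *
go([.4721,-.2689,.0853],-107.3)
p=read_camera('wrist'); save(p,'w11')
import pickle; pickle.dump(p,open('w11.pkl','wb'))
c=p['pixels'][110:240,190:385,::-1]; cv2.imwrite('pics/w11c.png',cv2.resize(cv2.convertScaleAbs(c,alpha=1.4),None,fx=4,fy=4,interpolation=cv2.INTER_NEAREST))
s=monitor.sense(); Rc=R.from_quat(s['ee_rot'])
for y,f,zz in [(-.048,.0625,.006),(.048,.0625,.006),(-.0325,.0475,.037),(.0325,.0475,.037),(-.0385,.0535,.037),(.0385,.0535,.037)]:
    w=s['tool_pos']+Rc.apply([0,y,-f]); w[2]=zz; print(y,f,zz,((proj(p,w)[0]-[190,110])*4).round(0))
E
python3 fit9.py w11|head -3
```

```text
time: 25.5
tool_pos: [0.4718, -0.269, 0.1024]
ee_rot: [-0.699, 0.106, 0.699, 0.106]
ft_force: [-0.2, -0.0, -4.8]
grip_width: 0.689
t 25.5 p [ 0.4718 -0.269   0.1024] F [-0.16 -0.02 -4.77] w 0.689
turn(tool,deg) [ 0.    0.02 -0.01]
shift now-axes mm [17.1 -0.2 -0.3]  target-axes mm [17.1 -0.2 -0.3]
-0.048 0.0625 0.006 [ 0. 86.]
0.048 0.0625 0.006 [777.  86.]
-0.0325 0.0475 0.037 [ 86. 257.]
0.0325 0.0475 0.037 [693. 257.]
-0.0385 0.0535 0.037 [ 26. 201.]
0.0385 0.0535 0.037 [753. 201.]
holder 11627 0.0078 c [-0.0001  0.0316] [0.0962 0.0631] 0.04 R/F min [-0.0482  0.    ] max [0.048  0.0632]
pedestal 405 0.0306 c [-0.0002  0.0417] [0.0439 0.0017] 0.1 R/F min [-0.0221  0.0409] max [0.0218 0.0426]
posts 1256 0.038 c [0.0265 0.0447] [0.0185 0.0238] 89.22 R/F min [0.0148 0.0352] max [0.0385 0.0539]
```

View pics/w11c.png

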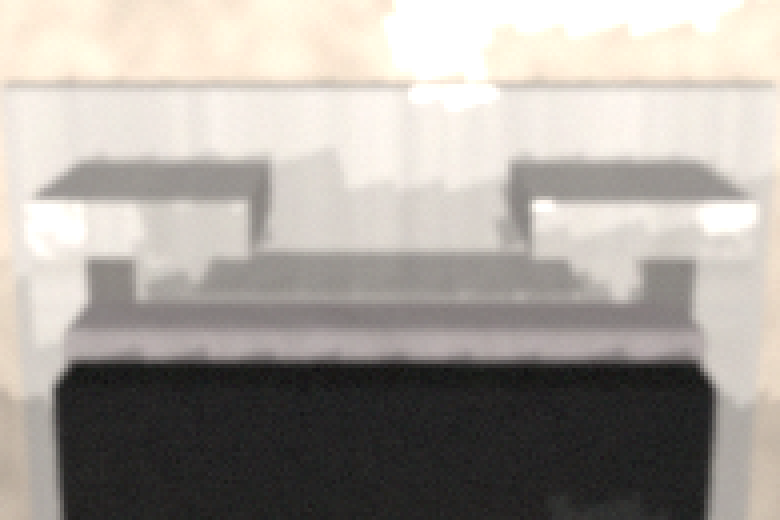

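The projected post corners (86,257) and (693,257) match the seen ones (88,258) and (693,258) within about 0.5 mm. I lower the plate gently.

```bash
python3 -m pendant '[[0.005,0.0003,0,0,0,0],[0.005,0,0,0,0,0],[0.003,0,0,0,0,0],[0.001,0,0,0,0,0],[0,0,0,0,0,0]]';python3 -m pendant '[[0.001,0,0,0,0,0],[0.0005,0,0,0,0,0],[0,0,0,0,0,0]]'
```

```text
time: 26.18
tool_pos: [0.4717, -0.2692, 0.0882]
ee_rot: [-0.699, 0.106, 0.699, 0.106]
ft_force: [0.0, 0.6, -4.7]
grip_width: 0.682
time: 26.55
tool_pos: [0.4716, -0.2692, 0.0868]
ee_rot: [-0.699, 0.106, 0.699, 0.106]
ft_force: [0.4, -0.5, -3.8]
grip_width: 0.683
```

```bash
python3 -m pendant '[[0.0007,0,0,0,0,0],[0,0,0,0,0,0]]';python3 -m pendant '[[0.0004,0,0,0,0,0],[0,0,0,0,0,0]]'; python3 -m pendant '[[0.0003,0,0,0,0,0],[0,0,0,0,0,0]]'
```

```text
time: 26.8
tool_pos: [0.4716, -0.2692, 0.086]
ee_rot: [-0.699, 0.106, 0.699, 0.106]
ft_force: [-0.4, 0.0, -3.9]
grip_width: 0.683
time: 27.05
tool_pos: [0.4716, -0.2692, 0.0856]
ee_rot: [-0.699, 0.106, 0.699, 0.106]
ft_force: [-0.5, -0.6, -4.5]
grip_width: 0.686
time: 27.3
tool_pos: [0.4717, -0.2692, 0.0854]
ee_rot: [-0.699, 0.106, 0.699, 0.106]
ft_force: [0.1, -0.5, -4.2]
grip_width: 0.685
```

```bash
python3 -m pendant '[[0.0004,0,0,0,0,0],[0,0,0,0,0,0]]';python3 -m pendant '[[0.0004,0,0,0,0,0],[0,0,0,0,0,0]]'
```

```text
time: 27.55
tool_pos: [0.4717, -0.2692, 0.0853]
ee_rot: [-0.699, 0.106, 0.699, 0.106]
ft_force: [-2.3, 1.2, 2.8]
grip_width: 0.687
time: 27.8
tool_pos: [0.4717, -0.2692, 0.0853]
ee_rot: [-0.699, 0.106, 0.699, 0.106]
ft_force: [-5.1, 2.4, 9.7]
grip_width: 0.688
```

Seated at TCP z = 0.0853, the same as on the deck, so 30 mm. I relieve the preload and open.

```bash
python3 -m pendant '[[-0.0005,0,0,0,0,0],[0,0,0,0,0,0]]'; python3 -m pendant '[[0,0,0,0,0,0],[0,0,0,0,0,0],[0,0,0,0,0,0],[0,0,0,0,0,0],[0,0,0,0,0,0],[0,0,0,0,0,0],[0,0,0,0,0,0]]' 1; python3 - <<'E'
from h import *
go([.4717,-.2692,.0853],-107.3)
p=read_camera('wrist'); save(p,'w12')
E
```

```text
time: 28.05
tool_pos: [0.4717, -0.2692, 0.0853]
ee_rot: [-0.699, 0.106, 0.699, 0.106]
ft_force: [-3.6, 2.6, 4.4]
grip_width: 0.69
time: 28.92
tool_pos: [0.4716, -0.2692, 0.085]
ee_rot: [-0.699, 0.106, 0.699, 0.106]
ft_force: [0.6, -0.9, 0.5]
grip_width: 1.002
t 28.925 p [ 0.4716 -0.2692  0.085 ] F [ 0.64 -0.92  0.55] w 1.002
turn(tool,deg) [ 0.    0.04 -0.  ]
shift now-axes mm [-0.3 -0.1 -0.1]  target-axes mm [-0.3 -0.1 -0.1]
```

View pics/w12.png

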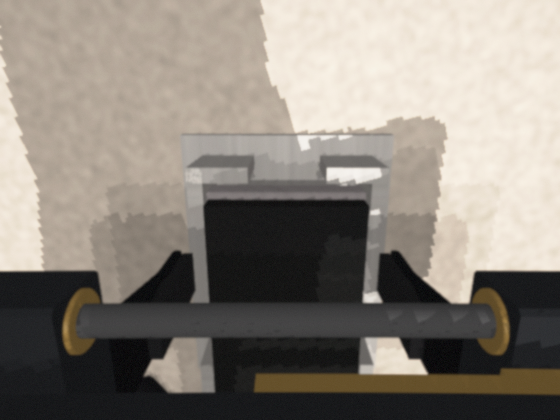

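The plate lies between the posts with the fingers clear on both sides, at (185,270) and (390,270). I rise straight up and draw back for a final check.

```bash
python3 -m pendant '[[-0.01,0,0,0,0,0],[-0.03,0,0,0,0,0],[-0.04,0,0,0,0,0],[-0.04,0,0,0,0,0],[-0.04,0,0.02,0,0,0],[-0.03,0,0.03,0,0,0],[0,0,0.02,0,0,0],[0,0,0,0,0,0],[0,0,0,0,0,0]]'; python3 - <<'E'
from fit2 import *
go([.4717,-.2692,.29],-107.3)
p=read_camera('wrist'); save(p,'w13'); X=cloud(p)
q=read_camera('top'); save(q,'t13')
a=np.radians(-17.3); ex=np.array([np.cos(a),np.sin(a)]); ey=np.array([-ex[1],ex[0]]);O=np.array([.4721,-.2689])
C=np.stack([(X[...,:2]-O)@ex,(X[...,:2]-O)@ey,X[...,2]],-1)
near=(abs(C[...,0])<.07)&(abs(C[...,1])<.055)
for n,m in [('holder',near&(C[...,2]>.0035)),('plate+posts',near&(C[...,2]>.033)),('pad',near&(C[...,2]>.049))]:
    P=comp(C,m); r=cv2.minAreaRect(P[:,:2].astype(np.float32)); print(n,len(P),np.median(P[:,2]).round(4),np.round(r[0],4),np.round(r[1],4),round(r[2],2))
A=np.c_[P[:,:2],np.ones(len(P))]; print('pad slope',np.linalg.lstsq(A,P[:,2],rcond=None)[0][:2].round(4))
for t in ['reagent','beaker','jar','timer','marker']:
    for d in spot_in(t,q)[:2]: x=np.array(d['xyz']); print(t,round(d['p'],2),x.round(3))
E
```

```text
time: 30.1
tool_pos: [0.4054, -0.2485, 0.2753]
ee_rot: [-0.699, 0.106, 0.699, 0.106]
ft_force: [0.2, 0.3, -0.0]
grip_width: 0.998
t 30.1 p [ 0.4054 -0.2485  0.2753] F [ 0.18  0.27 -0.04] w 0.998
turn(tool,deg) [ 0.01  0.01 -0.01]
shift now-axes mm [-14.7   0.1 -69.5]  target-axes mm [-14.7   0.  -69.5]
holder 55905 0.2967 [-0.0504 -0.    ] [0.0391 0.11  ] 0.02
plate+posts 55905 0.2967 [-0.0504 -0.    ] [0.0391 0.11  ] 0.02
pad 55905 0.2967 [-0.0504 -0.    ] [0.0391 0.11  ] 0.02
pad slope [1.381e+00 5.000e-04]
reagent 0.81 [0.717 0.296 0.07 ]
reagent 0.4 [ 0.513 -0.256  0.005]
jar 0.8 [ 0.666 -0.202  0.045]
timer 0.7 [0.397 0.102 0.022]
marker 0.34 [ 0.664 -0.036  0.09 ]
```

View pics/w13.png

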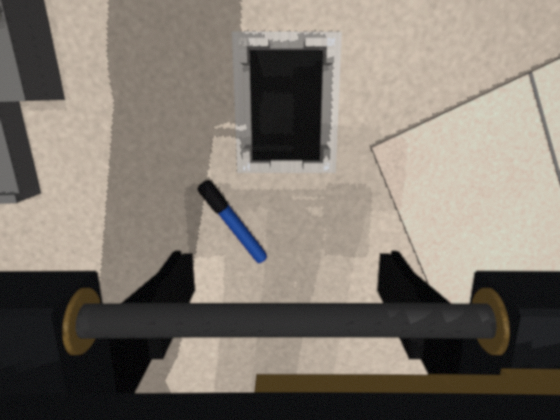

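View pics/t13.png

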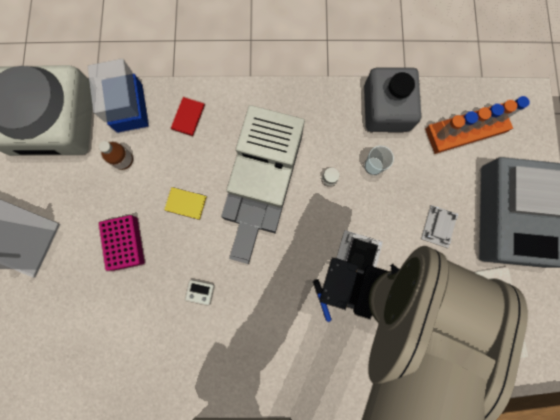

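The wrist view shows the plate at (287,105) flat between the four posts, marker unmoved. The top view shows the bystanders in their places. My fit picked up the gripper, so I repeat it with a height cap.

```bash
python3 - <<'E'
from fit2 import *
p=read_camera('wrist'); X=cloud(p); monitor.sense()
a=np.radians(-17.3); ex=np.array([np.cos(a),np.sin(a)]); ey=np.array([-ex[1],ex[0]]);O=np.array([.4721,-.2689])
C=np.stack([(X[...,:2]-O)@ex,(X[...,:2]-O)@ey,X[...,2]],-1)
near=(abs(C[...,0])<.075)&(abs(C[...,1])<.06)&(C[...,2]<.07)
for n,m in [('holder',near&(C[...,2]>.0035)),('pad',near&(C[...,2]>.049))]:
    P=comp(C,m); r=cv2.minAreaRect(P[:,:2].astype(np.float32)); print(n,len(P),np.median(P[:,2]).round(4),np.round(r[0],4),np.round(r[1],4),round(r[2],2))
A=np.c_[P[:,:2],np.ones(len(P))]; print('pad slope',np.linalg.lstsq(A,P[:,2],rcond=None)[0][:2].round(4))
E
```

```text
holder 14718 0.0538 [ 0.0002 -0.0001] [0.0963 0.1262] 89.81
pad 7911 0.0549 [0.0002 0.0005] [0.057  0.0859] 89.94
pad slope [-0.0015  0.0002]
```

The pad is centred within 0.7 mm of the holder, aligned to 0.2°, level, and at the seated height (0.0549, the same as on the deck). I hand in.

```bash
python3 - <<'E'
from h import *
print(ticket.sign_off())
E
```

```text
the job is handed in; nothing more can be done
None
```

I drew the plate out to the front lip, picked it up by its steel sides and laid it in the larger holder. I then let go, drew the arm clear and handed the job in at about 30 s, well inside the 72 s limit; no verdict was reported.

- **Dragging:** The highest press I read was 12.7 N, taken just before the drag, and 10.2 N while the plate moved; the force was read only at the end of each move.
- **Lip:** After the first drag the picture suggested the plate was still 1–2 mm short. I pressed and dragged once more, until the finger slipped on the pad and the plate stayed put. The depth fit then gave plate x = -87 mm in the chiller frame, against a target of -87. The visible lip strip was 6 px, where full contact should leave 5.4 px, so there may be a gap of about half a millimetre.
- **Placing:** The plate touched down at about 14 N, then I eased off and opened the gripper. In the final wrist picture the pad is centred within about 0.6 mm of the holder and in line to about 0.2°. It is level to 0.0015 rad, and its top is as high as it was on the chiller deck, so the underside is at 30 mm.
- **Other things:** The network put the bottle, jar and timer within 4 mm of their starting places. It missed the beaker and misplaced the marker in the last picture, but by eye neither had moved.
- **Check that failed:** My first final fit of the holder picked up the gripper by mistake; I repeated it with a height limit, and the figures above come from that.

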